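# Gauging a bearing seat with a telescoping bore gauge

## Task

Measure the bearing seat of the blue housing with the larger telescoping gauge from the stand: tilt it in, stand it upright in the middle of the seat with its head flat on the shoulder so that both plungers spring out to the wall, and only then tighten its lock knob fully. Draw it out and stand it back upright in its own pocket with the size still locked, so that it can be read off with the caliper. Be gentle: do not shove or tip either housing.

Things in the scene. Friction and masses are not known exactly. Their poses are not given: they have to be found in the camera images.
- bore_gauge: Larger telescoping bore gauge, steel, T-shaped, 124 mm tall, 0.2 kg, loose; starts upright in the stand. Origin: centre of its flat underside; z up the handle, y along the head. Head 16 wide (x), 50 long (y), 16 high. Dark knurled grip sleeve dia 22, from z = 34 to 86; neck dia 10 from 86 to 106; lock knob dia 18 from 106 to 124, free of the sleeve.
- plunger_a (a joint): Plunger at the head's +y end (dia 10, end slightly domed, 1.3 mm, axis 8 mm above the underside). 0 = fully out, dome 35 mm from the handle's axis; grows in m as it is pressed in, to 0.0085. Its spring pushes out with 1.8 N when out, 4.7 N when fully in. Free while the knob is loose; held at its size by the tight knob. All the way out the gauge spans 70 mm, all the way in 53 mm.
- plunger_b (a joint): The same plunger at the head's -y end; the two move independently. Straight down, their domes catch on the seat's rim; with one pressed in against the wall, the other passes.
- plunger_a_tip (a point): Outermost point of the dome at the +y end.
- plunger_b_tip (a point): Outermost point of the dome at the -y end.
- lock_knob (a joint): Lock knob, turns clockwise seen from above to tighten: about 0 = loose (starts 0 to 0.25 rad), begins to bind at about 0.6, tight above 1.2, stop at 1.4. Turning takes 0.04 to 0.08 N m and it stays where it is left; with the plungers out against the seat's wall the gauge does not turn with it.
- lock_knob_mid (a point): Centre of the lock knob, on the handle's axis, 115 mm above the gauge's underside.
- housing_blue: Blue cast bearing housing, loose, 1.5 to 2.1 kg: round flange dia 110, 12 thick, hub dia 87, top 46 mm above the bench. Origin: centre of its underside, z up. Seat: bore dia 62 from the top (1.5 mm chamfer) down to a shoulder 30 mm deep; through the shoulder a dia 40 hole. It slides if pushed sideways with more than about 7 N.
- housing_blue_seat (a point): Centre of the blue housing's seat at the level of the shoulder, 16 mm above the bench, 30 mm below the rim.
- housing_green: Green cast bearing housing of the same outside shape, seat dia 68; not to be measured. Origin: centre of its underside. The two housings may change places.
- gauge_stand: Black plastic stand, fixed, base 150 x 100 x 12 mm. Origin on the bench below the larger gauge's pocket; y along the pocket. A smaller gauge (94 mm above the bench) stands in a second pocket 75 mm off along +x; it is fixed and not used.
- stand_pocket (a point): Centre of the floor of the larger gauge's pocket, 12 mm above the bench. Pocket 21 (x) by 78 (y) mm between walls 14 mm high; the gauge stands in it either way round, head along y.
Not all that is in view belongs to the job. What is shaped like the bore_gauge but green or pink is not meant.

How it is judged:
On the way, in this order (a step that is already met when the one before it is completed fails the run):
1. the gauge stands upright in the middle of the blue housing's seat, its head flat on the shoulder and its plungers out to the wall, the knob still loose (horizontal distance between bore_gauge and housing_blue_seat below 0.005 m and z of bore_gauge in the frame of housing_blue_seat below 0.003 m and angle between bore_gauge's own z axis and vertical below 0.07 rad and distance between plunger_a_tip and plunger_b_tip between 0.06 and 0.064 m and value of joint lock_knob below 0.6 rad), for 0.2 s.
2. the lock knob is tightened while the gauge stands there (horizontal distance between bore_gauge and housing_blue_seat below 0.005 m and z of bore_gauge in the frame of housing_blue_seat below 0.003 m and angle between bore_gauge's own z axis and vertical below 0.07 rad and distance between plunger_a_tip and plunger_b_tip between 0.06 and 0.064 m and value of joint lock_knob above 1.2 rad), for 0.2 s.
At the end, for the whole second after the job is handed in: The gauge stands upright (within 0.12 rad) on the floor of its pocket, at rest, its knob tight (above 1.15 rad) and its plungers locked to the seat's size (62 mm across the domes, plus or minus 2); both housings stand flat (value of joint lock_knob above 1.15 rad and distance between plunger_a_tip and plunger_b_tip between 0.06 and 0.064 m and horizontal distance between bore_gauge and stand_pocket below 0.012 m and z of bore_gauge in the frame of stand_pocket below 0.004 m and angle between bore_gauge's own z axis and vertical below 0.12 rad and linear speed of bore_gauge below 0.02 m/s and angle between each of housing_blue, housing_green's own z axis and vertical below 0.03 rad); the robot touches nothing.
It fails at once if a housing is shoved more than 15 mm from its place (distance of any of housing_blue, housing_green from where it was at the start of the episode above 0.015 m).
It fails at once if the gauge is rammed against the blue housing with over 80 N (contact force between bore_gauge and housing_blue above 80 N).
It fails at once if a housing is tipped (angle between any of housing_blue, housing_green's own z axis and vertical above 0.12 rad).
It also fails if it takes over 64 s, if anything falls off the work surface, if the arm or the gripper's body presses on something with over 40 N, if the wrist force passes 120 N, or if a joint passes its speed limit or range.

## Robot

A 6-joint arm with a two-finger parallel gripper is mounted at the origin on a cart in front of the work surface, level with it; the furniture and walls round the work are solid. World frame = base frame: x ahead of the robot, y to its left, z up, the work surface at z = 0. Lengths are in m, angles in rad, forces in N, time in s.
With the tool pointing down it reaches from about 0.275 to 0.975 m from the base axis. Payload 8.4 kg.
Tool frame: the origin (TCP) lies where the fingers leave the gripper's body, on its centre line; the fingertips stand 88 mm ahead of it and the grasp point (between the pads) lies 69 mm ahead of it; z points along the fingers, y is the line along which they close (so a half turn about z gives the same grasp; the last joint's range is limited). The gripper opens to 92 mm and grips with 3 to 60 N. Pads are 20 mm wide; open, the fingers measure 128 mm over their backs; the gripper's body (75 mm by 189 mm) begins 69 mm behind the grasp point.
Start: joints at [-1.24, 0.353, 1.633, -0, 1.155, -0.002], TCP at [0.204, -0.591, 0.303] pointing down, gripper open.
Joint ranges: [-2.63, 2.63], [-0.92, 2.1], [0.06, 2.66], [-1.3, 4.44], [0, 2.69], [-3.02, 3.02]. Speed limits (rad/s): [2.22, 2.22, 2.79, 3.14, 3.14, 3.14].

## Interface

Orientations are given as a unit quaternion [w, x, y, z].
In Python, from workcell import bot gives the robot as it stands.
- The arm moves only by the tool jog_arm, never from a script. Its arguments are lists of equal length, an entry for each row: "slide": the shift along the tool's x, y, z in mm, a list of three; "delta_rot": the turn, a rotation vector about the tool's x, y, z in rad, a list of three. A call has 1 to 20 rows; each row shifts and turns the commanded pose from where the row before left it, along the tool's axes as they then stand; what a row does not reach is not made up. A row lasts 1/12 s, in which the tool goes at most 41.7 mm and 7.16 degrees, less where a joint would pass 70% of its speed; a pose out of reach is approached as far as the arm can. A call with a gripper value outside its range is refused whole. "grip" is the closure, from 0 (fully open) to 1 (shut), set as the call begins (left out, the last holds). The fingers move at their own pace and stop on an object; "squeeze" is the grip in N (left out, the last holds). Time passes only in rows, so rows that do not move let the fingers close. It gives the time, the measured TCP pose, the force, the opening and the grip force at its end, in the units of the state.
- bot.get_obs(): the state, without advancing time (a new reading comes with each control period).
- bot.read_camera(name): name is "scene" or "top"; returns a dict with "pixels" (400x640x3 uint8, blue, green, red), "fx", "fy", "cx", "cy" (pixels), "origin" and "orientation" of the camera in the world. Camera axes: x right, y down, z forward; pixel columns grow to the right and rows downward; lengths in m; the calibration is good to about 2 mm. A picture is of the moment at which its call begins. There is no depth.
- bot.job_done(): hands the job in; it is judged then, once.
The state is a dict: "time_s": time; "q": joint angles; "joint_velocities": joint speeds; "joint_torque": joint torques, N m; "tool_pos": TCP position; "ee_rot": TCP orientation; "force": force on the tool from outside, world axes, zero at the start; "torque": the same for the moment, N m; "grip_width": finger opening in m; "grasp_force": force on a finger pad.
Only numpy, scipy, OpenCV 4.12 (cv2) and the standard library are available. Lean on these libraries where they do the work, as an engineer would, in place of code of your own. Each camera call takes 0.05 s, during which the arm holds its last target. There are 200 camera calls.

## Working session

There is one attempt and no reset: what is moved stays moved. The work goes in short steps, Python scripts to look and compute and a tool call to move; the robot and the scene stay as the last step left them, time stands still between calls to the robot, and variables do not carry over. Pictures are saved under pics/ and viewed, at most 10 in all, crops included, and the job is handed in when it is done.

Besides the shell and the picture viewer there is one more tool, called after "Emit:" as name(argument=value, ...) on one line, values as JSON. jog_arm: Moves the arm, as the interface text tells. Its arguments: {"type":"object","properties":{"slide":{"type":"array","items":{"type":"array","items":{"type":"number"}}},"delta_rot":{"type":"array","items":{"type":"array","items":{"type":"number"}}},"grip":{"type":"number"},"squeeze":{"type":"number"}},"required":["slide","delta_rot"]}

```bash
mkdir -p pics
cat > h.py <<'E'
import numpy as np,cv2
from scipy.spatial.transform import Rotation as R
from workcell import bot
def rot(q): return R.from_quat([q[1],q[2],q[3],q[0]]).as_matrix()
def ray(c,u,v):
    d=rot(c["orientation"])@np.array([(u-c["cx"])/c["fx"],(v-c["cy"])/c["fy"],1.]);return np.array(c["origin"]),d
def onz(c,u,v,z):
    o,d=ray(c,u,v);return o+d*(z-o[2])/d[2]
def proj(c,p):
    x=rot(c["orientation"]).T@(np.array(p)-c["origin"]);return c["fx"]*x[0]/x[2]+c["cx"],c["fy"]*x[1]/x[2]+c["cy"]
E
python3 - <<'E'
from h import *
for n in("scene","top"):
    c=bot.read_camera(n);cv2.imwrite(f"pics/{n}0.png",c["pixels"]);print(n,{k:v for k,v in c.items() if k!="pixels"})
print(bot.get_obs())
E
```

```text
scene {'fx': 402.6862423201256, 'fy': 402.6862423201256, 'cx': 323.99896825584943, 'cy': 199.03391872887187, 'origin': array([-0.37003651, -0.53064539,  0.89141978]), 'orientation': array([-0.37730442,  0.79094436, -0.43334621,  0.21037934])}
top {'fx': 407.70750018016804, 'fy': 407.70750018016804, 'cx': 322.22528887855617, 'cy': 206.6924190571835, 'origin': array([ 0.30721178, -0.02932764,  1.59606238]), 'orientation': array([-0.03717898,  0.70823646, -0.70419488,  0.0335918 ])}
{'time_s': 0.1, 'q': array([-1.24041244e+00,  3.53599885e-01,  1.63403894e+00,  1.74097708e-05,
        1.15517491e+00, -2.40672536e-03]), 'joint_velocities': array([ 0.0009438 , -0.00188871, -0.00219706,  0.00038963, -0.0014136 ,
       -0.00078935]), 'joint_torque': array([-2.19802873e-04, -5.94906306e+01, -3.34930193e+01,  6.99249445e-02,
        1.82280078e-02, -2.85453342e-05]), 'tool_pos': array([ 0.20407224, -0.59040572,  0.30203449]), 'ee_rot': array([-6.03646809e-04,  9.86188612e-01,  1.65625024e-01, -9.18182797e-05]), 'force': array([ 0.86372903, -0.1210093 ,  0.28279977]), 'torque': array([0.00381345, 0.02257436, 0.02896481]), 'grasp_force': 0.0, 'grip_width': 0.09216919679927113}
```

View pics/scene0.png

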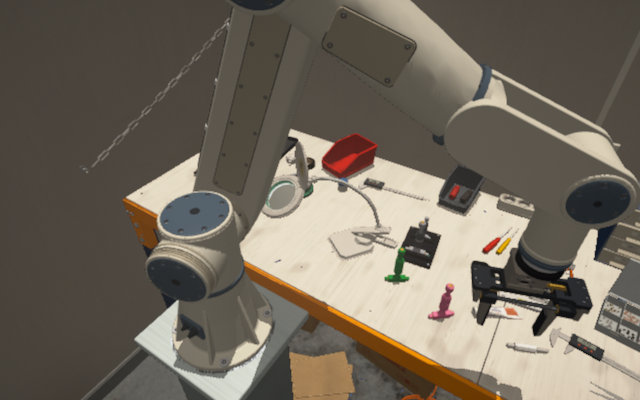

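View pics/top0.png

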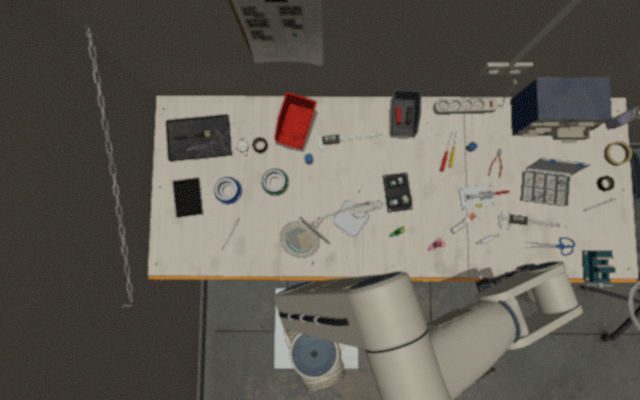

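The scene view shows the stand at about (422,240), with a green decoy at (398,265), a pink decoy at (443,303) and a lamp at (285–380,180–240). The top view shows the stand at (398,192), the blue housing at (228,190), the green housing at (275,181), and the decoys at (397,232) and (436,244). The stand's grey gauges fit the description because the decoys are coloured and lie outside the stand. I'll confirm with enlarged crops.

Run:
```python
from h import *
t=bot.read_camera("top");s=bot.read_camera("scene")
a=cv2.resize(t["pixels"][165:220,370:425],(400,400),interpolation=cv2.INTER_CUBIC)
b=cv2.resize(s["pixels"][205:275,390:460],(400,400),interpolation=cv2.INTER_CUBIC)
cv2.imwrite("pics/c1.png",np.hstack([a,b]))
a=cv2.resize(t["pixels"][160:260,200:400],(800,400),interpolation=cv2.INTER_CUBIC)
cv2.imwrite("pics/c2.png",a)
def tri(p,q):
    o1,d1=ray(t,*p);o2,d2=ray(s,*q);A=np.stack([d1,-d2],1);k=np.linalg.lstsq(A,o2-o1,rcond=None)[0]
    x,y=o1+k[0]*d1,o2+k[1]*d2;return (x+y)/2,np.linalg.norm(x-y)
print("magn",tri((300,238),(285,195)))
print("neckend",tri((380,207),(378,222)))
for z in(0.046,):print("blue",onz(t,228,190,z),"green",onz(t,275,181,z))
print("stand",onz(t,398,192,.026)); print(proj(s,onz(t,228,190,.046)),proj(s,onz(t,275,181,.046)))
hsv=cv2.cvtColor(t["pixels"],cv2.COLOR_BGR2HSV)
for nm,lo,hi,box in(("blue",(100,70,40),(125,255,255),(210,170,245,210)),("green",(60,30,30),(95,255,255),(258,163,293,200))):
    m=cv2.inRange(hsv,lo,hi);w=np.zeros_like(m);x0,y0,x1,y1=box;w[y0:y1,x0:x1]=m[y0:y1,x0:x1]
    p=cv2.findNonZero(w);h=cv2.convexHull(p);print(nm,len(p),cv2.boundingRect(h),cv2.minEnclosingCircle(h))
```

```text
magn (array([0.34189785, 0.0530428 , 0.17052527]), np.float64(0.005470707593895816))
neckend (array([ 0.44761137, -0.21813997,  0.11997997]), np.float64(0.030537976493677867))
blue [0.52536928 0.34132783 0.046     ] green [0.56126735 0.16130643 0.046     ]
stand [ 0.52384178 -0.31461821  0.026     ]
(np.float64(253.02767675102535), np.float64(169.38399377264398)) (np.float64(298.6779873629032), np.float64(180.21497931705179))
blue 106 (217, 178, 24, 26) ((227.50662231445312, 190.0960235595703), 13.147795677185059)
green 88 (262, 170, 26, 25) ((274.69049072265625, 181.6904754638672), 12.950590133666992)
```

View pics/c1.png

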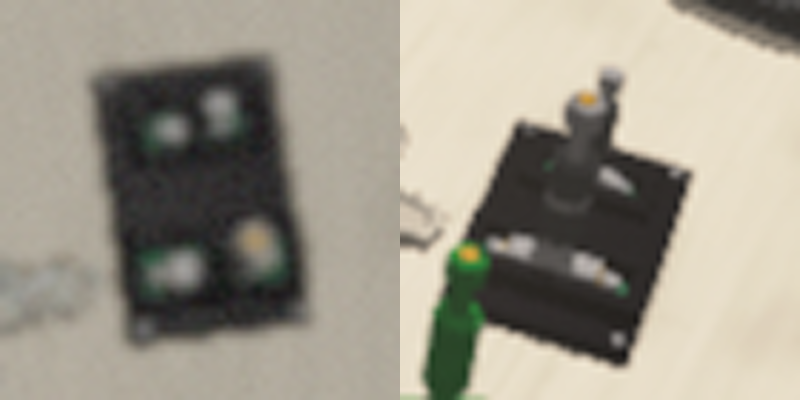

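View pics/c2.png

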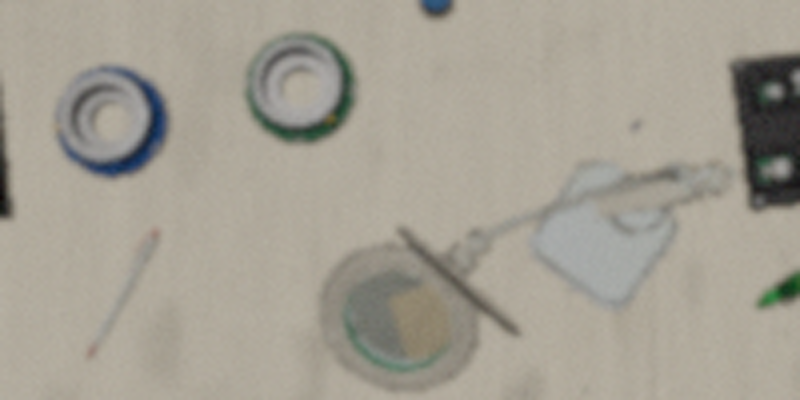

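The crop confirms it. The larger gauge is the front, taller one in the stand, with an orange-topped knob at top px ≈(405,198) and scene px ≈(423,222). The smaller gauge is behind it at top px (400,179). The blue housing is the left one, at (227.5,190). Next I'll check the lamp height and get the gauge pose.

```bash
cat >> h.py <<'E'
def tri(t,p,s,q):
    o1,d1=ray(t,*p);o2,d2=ray(s,*q);A=np.stack([d1,-d2],1);k=np.linalg.lstsq(A,o2-o1,rcond=None)[0]
    x,y=o1+k[0]*d1,o2+k[1]*d2;return (x+y)/2,np.linalg.norm(x-y)
E
python3 - <<'E'
from h import *
t=bot.read_camera("top");s=bot.read_camera("scene")
np.set_printoptions(precision=4,suppress=True)
def orange(c,b):
    x0,y0,x1,y1=b;h=cv2.cvtColor(c["pixels"],cv2.COLOR_BGR2HSV)[y0:y1,x0:x1]
    m=cv2.inRange(h,(8,90,90),(28,255,255));M=cv2.moments(m,True);return M["m00"],(M["m10"]/M["m00"]+x0,M["m01"]/M["m00"]+y0)
a=orange(t,(400,190,412,205));b=orange(s,(415,215,430,228));print(a,b,"knobtop",tri(t,a[1],s,b[1]), onz(t,*a[1],.136),onz(s,*b[1],.136))
g=t["pixels"][160:225,365:430];m=cv2.inRange(cv2.cvtColor(g,cv2.COLOR_BGR2GRAY),0,75)
cs=max(cv2.findContours(m,0,2)[0],key=cv2.contourArea)+np.array([365,160]);r=cv2.minAreaRect(cs);print(r)
for p in cv2.boxPoints(r): print(onz(t,*p,.012))
print("ctr",onz(t,*r[0],.012))
im=s["pixels"].copy()
for z in np.arange(0,.5,.1):
    u=proj(s,onz(t,379,206,z));cv2.circle(im,(int(u[0]),int(u[1])),1,(0,0,255),-1);print(z,u,onz(t,379,206,z))
cv2.imwrite("pics/c3.png",cv2.resize(im[130:280,230:450],(792,540),interpolation=cv2.INTER_CUBIC))
E
```

```text
Traceback (most recent call last):
ZeroDivisionError: float division by zero
```

Run:
```python
from h import *
t=bot.read_camera("top");s=bot.read_camera("scene")
np.set_printoptions(precision=4,suppress=True)
def orange(c,b):
    x0,y0,x1,y1=b;g=c["pixels"][y0:y1,x0:x1].astype(float);w=np.clip(g[...,2]-g[...,0]-35,0,None)
    M=cv2.moments(w);return M["m00"],(M["m10"]/M["m00"]+x0,M["m01"]/M["m00"]+y0)
a=orange(t,(401,193,411,204));b=orange(s,(417,218,429,227));print(a,b,"knobtop",tri(t,a[1],s,b[1]), onz(t,*a[1],.136),onz(s,*b[1],.136))
g=t["pixels"][160:225,365:430];m=cv2.inRange(cv2.cvtColor(g,cv2.COLOR_BGR2GRAY),0,75)
cs=max(cv2.findContours(m,0,2)[0],key=cv2.contourArea)+np.array([365,160]);r=cv2.minAreaRect(cs);print(r)
for p in cv2.boxPoints(r): print(onz(t,*p,.012))
print("ctr",onz(t,*r[0],.012))
im=s["pixels"].copy()
for z in np.arange(0,.5,.1):
    u=proj(s,onz(t,379,206,z));cv2.circle(im,(int(u[0]),int(u[1])),1,(0,0,255),-1);print(z,u,onz(t,379,206,z))
cv2.imwrite("pics/c3.png",cv2.resize(im[130:280,230:450],(792,540),interpolation=cv2.INTER_CUBIC))
```

```text
(75.0, (404.61333333333334, 197.54666666666668)) (390.0, (422.2923076923077, 221.73589743589744)) knobtop (array([ 0.4883, -0.3176,  0.1367]), np.float64(0.0009719780911260188)) [ 0.4886 -0.3182  0.136 ] [ 0.4888 -0.317   0.136 ]
((397.28997802734375, 192.0299835205078), (36.06244659423828, 24.041629791259766), 81.8698959350586)
[ 0.5894 -0.2584  0.012 ]
[ 0.6034 -0.3521  0.012 ]
[ 0.4624 -0.3699  0.012 ]
[ 0.4486 -0.277   0.012 ]
ctr [ 0.5256 -0.3144  0.012 ]
0.0 (np.float64(390.5728000102636), np.float64(249.31440378898003)) [ 0.4715 -0.244   0.    ]
0.1 (np.float64(388.59911887404314), np.float64(225.51328525714865)) [ 0.4612 -0.2305  0.1   ]
0.2 (np.float64(386.39719439816366), np.float64(198.9597227354393)) [ 0.4509 -0.2171  0.2   ]
0.30000000000000004 (np.float64(383.92500451526973), np.float64(169.14696151675977)) [ 0.4406 -0.2036  0.3   ]
0.4 (np.float64(381.1295370705775), np.float64(135.43571465830908)) [ 0.4303 -0.1902  0.4   ]
```

View pics/c3.png

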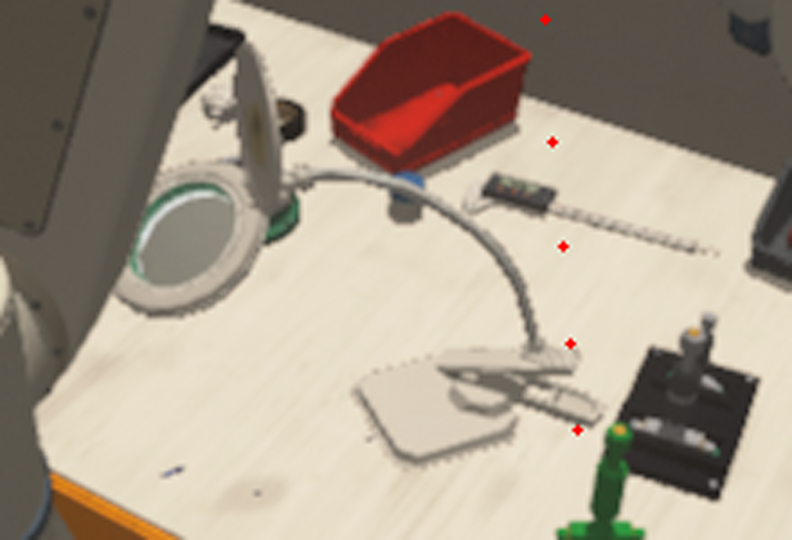

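The lamp clip end is near (0.46,-0.23,0.09), and the neck and magnifier stay at x<0.45, so travel along x≈0.5 with enough height is clear. The gauge stands at (0.4885,-0.3175) with yaw ≈0.13. Moving above it now.

Emit:
jog_arm(slide=[[25,-11.5,0],[30,-13.7,0],[30,-13.7,0],[30,-13.7,0],[30,-13.7,0],[30,-13.7,0],[30,-13.7,0],[30,-13.7,0],[30,-13.7,0],[30,-13.7,0],[30,-13.7,0],[25,-12,0],[8,-4,0],[0,0,0],[0,0,0],[0,0,0],[0,0,0]], delta_rot=[[0,0,0],[0,0,0],[0,0,0],[0,0,0],[0,0,0],[0,0,0],[0,0,0],[0,0,0],[0,0,0],[0,0,0],[0,0,0],[0,0,0],[0,0,0.1],[0,0,0.1],[0,0,0],[0,0,0],[0,0,0]], grip=0.4)

```text
time_s: 1.82
tool_pos: [0.4885, -0.3185, 0.3027]
ee_rot: [0.0, 0.998, 0.068, -0.0]
force: [-0.5, -0.9, 0.5]
grip_width: 0.055
grasp_force: 0.0
```

```bash
cat >> h.py <<'E'
np.set_printoptions(precision=4,suppress=True)
def st(target=None):
    o=bot.get_obs();M=rot(o["ee_rot"]);print("t",o["time_s"],"pos",o["tool_pos"],"q",o["q"],"F",o["force"],"T",o["torque"],"w",o["grip_width"],"gf",o["grasp_force"])
    print("x",M[:,0],"y",M[:,1],"z",M[:,2],"yang",np.arctan2(M[1,1],M[0,1]))
    if target is not None: print("to go mm(tool)",M.T@(np.array(target)-o["tool_pos"])*1000)
E
python3 - <<'E'
from h import *
st((.4885,-.3175,.147))
E
```

```text
t 1.8167 pos [ 0.4885 -0.3185  0.3027] q [-0.5803  0.2885  1.725  -0.0001  1.1281  0.8549] F [-0.5172 -0.8845  0.5045] T [-0.0455  0.0005 -0.02  ] w 0.055032042508947394 gf 0.0
x [ 0.9908  0.1352 -0.0001] y [ 0.1352 -0.9908  0.    ] z [-0.0001 -0.     -1.    ] yang -1.435202904494003
to go mm(tool) [  0.1022  -1.0247 155.7002]
```

Emit:
jog_arm(slide=[[0,-1,20],[0,0,30],[0,0,30],[0,0,30],[0,0,25],[0,0,12],[0,0,8],[0,0,0],[0,0,0]], delta_rot=[[0,0,0],[0,0,0],[0,0,0],[0,0,0],[0,0,0],[0,0,0],[0,0,0],[0,0,0],[0,0,0]])

```text
time_s: 2.57
tool_pos: [0.489, -0.3178, 0.1485]
ee_rot: [0.0, 0.998, 0.066, 0.0]
force: [0.1, -1.0, 0.7]
grip_width: 0.0551
grasp_force: 0.0
```

Emit:
jog_arm(slide=[[0,0,0],[0,0,0],[0,0,0],[0,0,0],[0,0,0],[0,0,0]], delta_rot=[[0,0,0],[0,0,0],[0,0,0],[0,0,0],[0,0,0],[0,0,0]], grip=0.95, squeeze=35)

```text
time_s: 3.07
tool_pos: [0.4889, -0.3174, 0.1481]
ee_rot: [0.0, 0.998, 0.066, 0.0]
force: [0.6, -0.9, 1.8]
grip_width: 0.0212
grasp_force: 35.0
```

Run:
```python
from h import *
st()
t=bot.read_camera("top");s=bot.read_camera("scene")
a=cv2.resize(s["pixels"][120:240,220:360],(466,400));b=cv2.resize(s["pixels"][190:280,370:480],(330,270))
cv2.imwrite("pics/c4.png",np.hstack([a,cv2.copyMakeBorder(b,0,130,0,0,0)]))
```

```text
t 3.0667 pos [ 0.4889 -0.3174  0.1481] q [-0.5784  0.4765  1.8435 -0.0001  0.8208  0.8595] F [ 0.5666 -0.921   1.8496] T [ 0.0199 -0.0465  0.0023] w 0.021210694818808086 gf 34.99852534965612
x [0.9912 0.1325 0.0005] y [ 0.1325 -0.9912  0.0006] z [ 0.0006 -0.0005 -1.    ] yang -1.4378692244881182
```

View pics/c4.png

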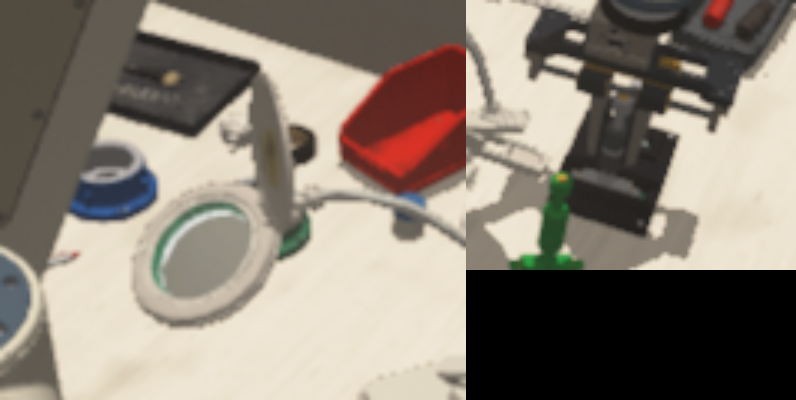

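The gauge is gripped (21 mm opening, 35 N). The blue housing is visible at scene ≈(254,172). Now to measure its rim in both views and lift the gauge.

Emit:
jog_arm(slide=[[0,0,-8],[0,0,-15],[0,0,-25],[0,0,-35],[0,0,-35],[0,0,-35],[0,0,-35],[0,0,-35],[0,0,-20],[0,0,-7],[0,0,0]], delta_rot=[[0,0,0],[0,0,0],[0,0,0],[0,0,0],[0,0,0],[0,0,0],[0,0,0],[0,0,0],[0,0,0],[0,0,0],[0,0,0]])

```text
time_s: 4.08
tool_pos: [0.4889, -0.3174, 0.3994]
ee_rot: [0.001, 0.998, 0.066, 0.001]
force: [-0.1, 0.8, -2.1]
grip_width: 0.0211
grasp_force: 35.0
```

Run:
```python
from h import *
t=bot.read_camera("top");s=bot.read_camera("scene");st()
hsv=cv2.cvtColor(t["pixels"],cv2.COLOR_BGR2HSV)
c=hsv[172:208,210:246].astype(int)
m=cv2.inRange(hsv,(95,80,30),(130,255,255));w=np.zeros_like(m);w[172:208,210:246]=m[172:208,210:246]
fl=cv2.findNonZero(w);print("flange",len(fl),cv2.minEnclosingCircle(fl),onz(t,*cv2.minEnclosingCircle(fl)[0],.010))
for r in range(174,206): print(r," ".join(f"{int(hsv[r,u,1]):3d}/{int(hsv[r,u,2]):3d}" for u in range(212,244,1)) if r in(183,186,189,192) else "")
```

```text
t 4.1833 pos [ 0.4881 -0.3169  0.3962] q [-0.5784  0.2115  1.6158  0.      1.3164  0.8595] F [-0.9929 -0.1008 -2.7387] T [ 0.0178 -0.0273  0.0312] w 0.021371923753652298 gf 34.994766158633865
x [ 0.9912  0.1324 -0.0016] y [ 0.1324 -0.9912 -0.0014] z [-0.0018  0.0012 -1.    ] yang -1.437977092799375
flange 93 ((228.5, 191.0), 12.619529724121094) [0.5265 0.3479 0.01  ]
174 
175 
176 
177 
178 
179 
180 
181 
182 
183  30/176  28/176  29/170  20/164  10/154   7/146   2/141  12/128   8/102   9/ 81  11/ 89  10/105  11/117   8/133  11/141   7/141   7/142  12/145   5/142   9/143   7/153   8/160   2/146  13/116  65/ 86 158/ 89 117/105  36/114  15/140  28/162  30/169  28/175
184 
185 
186  29/176  23/167  12/150   2/144   4/145   8/132  10/101   9/ 84   7/110   6/138  10/147  11/137  16/130  29/139  27/151  29/159  30/162  26/164  25/163  13/158   8/155   5/157   6/162   6/158  11/134  64/ 99 156/ 95 159/101  81/ 98   2/123  27/158  33/171
187 
188 
189  29/174  21/156   9/141   2/142   7/142   6/118   8/ 95   9/119   9/148  10/148  12/128  29/130  30/162  28/175  29/176  32/177  30/178  28/176  28/174  27/171  19/165  11/161   9/164   2/164   2/145  10/100 117/ 72 169/ 89 140/104  46/111  22/140  33/164
190 
191 
192  31/174  42/162  41/144  19/136  12/145   7/139   9/116  13/115   4/140  12/152   9/147  21/147  28/163  28/176  29/177  29/178  27/177  27/177  25/174  23/168  14/169   8/166   8/162   3/148  10/106  73/ 73 200/ 69 183/ 92 119/105  30/111  23/142  30/164
193 
194 
195 
196 
197 
198 
199 
200 
201 
202 
203 
204 
205
```

```bash
cat > hub.py <<'E'
from h import *
t=bot.read_camera("top");hsv=cv2.cvtColor(t["pixels"],cv2.COLOR_BGR2HSV)
m=cv2.inRange(hsv,(0,0,0),(180,19,255));w=np.zeros_like(m);w[172:206,211:245]=m[172:206,211:245]
w=cv2.morphologyEx(w,cv2.MORPH_OPEN,np.ones((2,2),np.uint8))
c=max(cv2.findContours(w,0,1)[0],key=cv2.contourArea);h=cv2.convexHull(c)
e=cv2.fitEllipse(h);print(e,cv2.minEnclosingCircle(h),cv2.boundingRect(h))
print("hub",onz(t,*e[0],.046), onz(t,*cv2.minEnclosingCircle(h)[0],.046))
for r in range(174,206): print(r,"".join("#" if w[r,u] else "." for u in range(208,248)))
st((.527,.345,.40))
E
python3 hub.py
```

```text
((226.2675323486328, 188.93893432617188), (22.183794021606445, 23.862613677978516), 140.78704833984375) ((226.63372802734375, 188.73837280273438), 11.851617813110352) (215, 177, 24, 24)
hub [0.5294 0.3481 0.046 ] [0.5302 0.3467 0.046 ]
174 ........................................
175 ........................................
176 ........................................
177 .................##.....................
178 ..............#####.....................
179 .............########...................
180 ............############................
181 ...........###############..............
182 ..........#################.............
183 .........###################............
184 ........#####################...........
185 ........#####################...........
186 ........############.#########..........
187 .......###########......######..........
188 .......##########........#####..........
189 .......#########.........######.........
190 .......#########..........#####.........
191 .......#########..........####..........
192 .........#######.........#####..........
193 .....
[... 221 characters left out ...]
...........##############..............
199 .............############...............
200 ...............#######..................
201 ........................................
202 ........................................
203 ........................................
204 ........................................
205 ........................................
t 4.2333 pos [ 0.488  -0.3168  0.3955] q [-0.5784  0.2122  1.6163 -0.      1.3165  0.8595] F [-0.4474 -0.5917 -2.6643] T [ 0.0615  0.014  -0.0033] w 0.02102684864774168 gf 34.99476175464224
x [ 0.9912  0.1324 -0.0025] y [ 0.1324 -0.9912 -0.0022] z [-0.0028  0.0018 -1.    ] yang -1.4379620432344409
to go mm(tool) [ 126.3436 -650.8314   -3.353 ]
```

Blue housing at about (0.529,0.347). Carrying over at z 0.40, passing x≈0.5.

Emit:
jog_arm(slide=[[3,-15,0],[5,-28,0],[7,-38,0],[7,-38,0],[7,-38,0],[7,-38,0],[7,-38,0],[7,-38,0],[7,-38,0],[7,-38,0],[7,-38,0],[7,-38,0],[7,-38,0],[7,-38,0],[7,-38,0],[7,-38,0],[7,-38,0],[7,-38,0],[7,-30,0],[5,-15,0]], delta_rot=[[0,0,0],[0,0,0],[0,0,0],[0,0,0],[0,0,0],[0,0,0],[0,0,0],[0,0,0],[0,0,0],[0,0,0],[0,0,0],[0,0,0],[0,0,0],[0,0,0],[0,0,0],[0,0,0],[0,0,0],[0,0,0],[0,0,0],[0,0,0]])

```text
time_s: 5.9
tool_pos: [0.5257, 0.394, 0.3953]
ee_rot: [0.0, 0.998, 0.068, -0.002]
force: [-0.5, 0.2, -1.8]
grip_width: 0.0211
grasp_force: 35.0
```

Emit:
jog_arm(slide=[[0,0,0],[0,0,0],[0,0,0],[0,0,0],[0,0,0],[0,0,0]], delta_rot=[[-0.09,0,0],[-0.09,0,0],[-0.09,0,0],[-0.09,0,0],[-0.09,0,0],[0,0,0]])

```text
time_s: 6.4
tool_pos: [0.5257, 0.3917, 0.3942]
ee_rot: [0.226, 0.972, 0.066, 0.013]
force: [-0.3, -0.5, -3.9]
grip_width: 0.0211
grasp_force: 35.0
```

```bash
cat >> h.py <<'E'
def gauge(B=.136):
    "gauge origin from the tool pose; up axis; world move -> tool mm"
    o=bot.get_obs();M=rot(o["ee_rot"]);O=o["tool_pos"]+B*M[:,2];th=np.arctan2(-M[:2,2]@np.array([-.1324,.991]),-M[2,2])
    return o,M,O,th
d=np.array([-.1324,.991,0]);n=np.array([.991,.1324,0]);Z=np.array([0,0,1.])
def rep(H=(.529,.347)):
    o,M,O,th=gauge();r=O-np.array([*H,0]);print("t %.2f"%o["time_s"],"O rel H: d %.1f n %.1f z %.1f th %.3f"%(r@d*1e3,r@n*1e3,O[2]*1e3,th),"F d %.1f n %.1f z %.1f"%(o["force"]@d,o["force"]@n,o["force"][2]),"T",o["torque"],"w %.4f"%o["grip_width"])
    return o,M,r
def go(dd,nn,zz,H=(.529,.347)):
    o,M,r=rep(H);v=(dd/1e3-r@d)*d+(nn/1e3-r@n)*n+(zz/1e3-r[2])*Z;print("tool mm",M.T@v*1e3,"per mm d",M.T@d,"z",M.T@Z)
E
python3 - <<'E'
from h import *
print(bot.get_obs()["q"]);go(-8,0,97)
t=bot.read_camera("top");s=bot.read_camera("scene")
cv2.imwrite("pics/c5.png",np.hstack([cv2.resize(t["pixels"][160:220,200:260],(400,400)),cv2.resize(s["pixels"][110:210,210:310],(400,400))]))
E
```

```text
[ 0.7831  0.4602  1.3312 -0.3575  1.6369  2.2457]
t 6.40 O rel H: d -15.2 n 2.2 z 272.1 th 0.456 F d -0.5 n -0.4 z -3.9 T [0.5068 0.098  0.0123] w 0.0211
tool mm [ -1.4564 -83.6827 154.0326] per mm d [ 0.0025 -0.8974 -0.4407] z [-0.0043  0.4407 -0.8976]
```

View pics/c5.png

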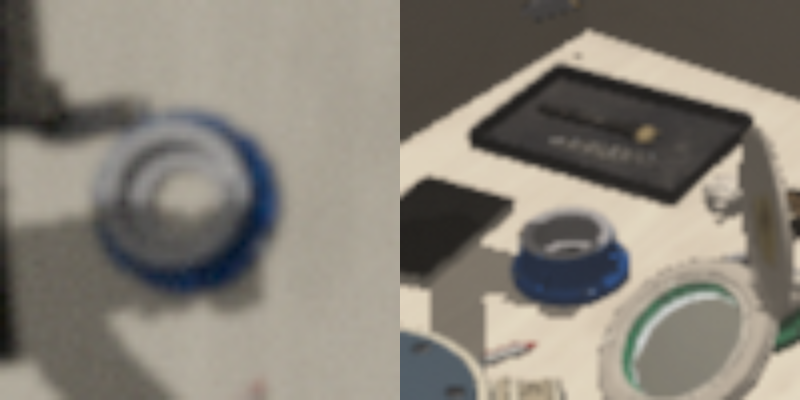

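The housing is clear in both views, with the rim centre at about (228,188.5) in top and (251.7,168.2) in scene. Cross-checking the position now.

Run:
```python
from h import *
s=bot.read_camera("scene")
print(onz(s,251.7,168.2,.046),proj(s,(.529,.347,.046)))
hsv=cv2.cvtColor(s["pixels"],cv2.COLOR_BGR2HSV);m=cv2.inRange(hsv,(0,0,0),(180,25,255));m2=cv2.inRange(hsv,(100,80,20),(130,255,255))
for r in range(158,188): print(r,"".join("#" if m[r,u] else "b" if m2[r,u] else "." for u in range(232,274)))
```

```text
[0.5286 0.3504 0.046 ] (np.float64(252.4842670622526), np.float64(168.43884468196828))
158 ..........................................
159 ..........................................
160 ..........................................
161 ..........................................
162 .................########.................
163 ..............##############..............
164 ............#################.............
165 ...........###################............
166 ..........#####################...........
167 .........#######################..........
168 .........#######################..........
169 ........########################..........
170 ........######################..#.........
171 ........####################..bbb#........
172 ..........#################..bbbbb#.......
173 .......#bb.#.############...bbbbbbb#......
174 ......#bbbbbb.########...bbbbbbbbbb#......
175 .......bbbbbbbbbbbbbbbbbbbbbbbbbbbb#......
176 .....#.bbbbbbbbbbbbbbbbbbbbbbbbbbbb#......
177 .....#.bbbbbbbbbbbbbbbbbbbbbbbbbbbb.......
178 .....#..bbbbbbbbbbbbbbbbbbbbbbbbbbb.......
179 .....##.bbbbbbbbbbbbbbbbbbbbbbbbbb........
180 ......#bbbbbbbbbbbbbbbbbbbbbbbbbb.........
181 ......#.bbbbbbbbbbbbbbbbbbbbbbbb..........
182 .......#.bbbbbbbbbbbbbbbb.bbbbb...........
183 ........#.bbbbbbbbbbbbbbb.bbb.#...........
184 .........#.bbbbbbbbbbbbbbbb...............
185 ..........###..bbbbbbbb..#................
186 ..............#########...................
187 ..........................................
```

Emit:
jog_arm(slide=[[-0.2,-8,15],[-0.2,-14,26],[-0.2,-14,26],[-0.2,-14,26],[-0.2,-14,26],[-0.2,-10,20],[-0.2,-9.7,15],[0,0,0],[0,0,0]], delta_rot=[[0,0,0],[0,0,0],[0,0,0],[0,0,0],[0,0,0],[0,0,0],[0,0,0],[0,0,0],[0,0,0]])

```text
time_s: 7.3
tool_pos: [0.5248, 0.3974, 0.2226]
ee_rot: [0.222, 0.973, 0.064, 0.014]
force: [-0.3, -0.3, -2.2]
grip_width: 0.0211
grasp_force: 35.0
```

Run:
```python
from h import *
go(-8,0,39)
```

```text
t 7.30 O rel H: d -8.5 n 2.4 z 100.1 th 0.449 F d -0.3 n -0.3 z -2.2 T [ 0.3965 -0.0041 -0.0337] w 0.0211
tool mm [ -2.302  -27.0137  54.7626] per mm d [-0.0012 -0.9006 -0.4343] z [-0.001   0.4344 -0.9007]
```

Emit:
jog_arm(slide=[[-0.5,-6,12],[-0.5,-6,12],[-0.5,-6,12],[-0.5,-5,10],[-0.3,-4,8.7],[0,0,0],[0,0,0]], delta_rot=[[0,0,0],[0,0,0],[0,0,0],[0,0,0],[0,0,0],[0,0,0],[0,0,0]])

```text
time_s: 7.88
tool_pos: [0.5223, 0.3983, 0.1607]
ee_rot: [0.223, 0.973, 0.065, 0.014]
force: [0.1, 0.9, -3.1]
grip_width: 0.0213
grasp_force: 35.0
```

Run:
```python
from h import *
go(-3,0,38)
```

```text
t 7.88 O rel H: d -7.5 n 0.1 z 38.3 th 0.451 F d 0.9 n 0.2 z -3.1 T [0.4272 0.0658 0.0115] w 0.0213
tool mm [-0.0859 -4.1514 -1.6476] per mm d [ 0.0002 -0.9    -0.4354] z [-0.0008  0.4355 -0.9002]
```

Emit:
jog_arm(slide=[[0,-1.8,-0.87],[0,-1.8,-0.87],[0,-1.8,-0.87],[0,0,0],[0,0,0]], delta_rot=[[0,0,0],[0,0,0],[0,0,0],[0,0,0],[0,0,0]])

```text
time_s: 8.3
tool_pos: [0.5217, 0.4046, 0.1618]
ee_rot: [0.222, 0.973, 0.065, 0.015]
force: [-0.4, -0.9, -1.6]
grip_width: 0.0212
grasp_force: 35.0
```

```bash
python3 -c "
from h import *
rep()"
```

```text
t 8.30 O rel H: d -1.1 n 0.4 z 39.3 th 0.450 F d -0.9 n -0.5 z -1.6 T [0.4298 0.0808 0.0738] w 0.0212
```

Emit:
jog_arm(slide=[[0,-1.8,-0.87],[0,-0.9,-0.44],[0,0,0],[0,0,0]], delta_rot=[[0,0,0],[0,0,0],[0,0,0],[0,0,0]])

```text
time_s: 8.63
tool_pos: [0.5213, 0.407, 0.1616]
ee_rot: [0.223, 0.973, 0.065, 0.015]
force: [0.7, -3.0, -2.7]
grip_width: 0.0213
grasp_force: 35.0
```

```bash
python3 -c "
from h import *
rep()"
```

```text
t 8.63 O rel H: d 1.3 n 0.3 z 39.2 th 0.451 F d -3.0 n 0.3 z -2.7 T [-0.0336  0.0049  0.0639] w 0.0213
```

Emit:
jog_arm(slide=[[0,-1.8,-0.87],[0,-0.9,-0.44],[0,0,0],[0,0,0]], delta_rot=[[0,0,0],[0,0,0],[0,0,0],[0,0,0]])

```text
time_s: 8.97
tool_pos: [0.5208, 0.4099, 0.1613]
ee_rot: [0.223, 0.973, 0.065, 0.015]
force: [0.7, -4.7, -4.4]
grip_width: 0.021
grasp_force: 35.0
```

```bash
python3 -c "
from h import *
rep()"
```

```text
t 8.97 O rel H: d 4.2 n 0.2 z 38.9 th 0.451 F d -4.7 n 0.1 z -4.4 T [-0.3624 -0.2107  0.0729] w 0.0210
```

Emit:
jog_arm(slide=[[0,-1.8,-0.87],[0,0,0],[0,0,0]], delta_rot=[[0,0,0],[0,0,0],[0,0,0]])

```text
time_s: 9.22
tool_pos: [0.5206, 0.4118, 0.1614]
ee_rot: [0.223, 0.973, 0.065, 0.015]
force: [2.0, -4.8, -5.1]
grip_width: 0.0212
grasp_force: 35.0
```

```bash
python3 -c "
from h import *
rep()"
```

```text
t 9.22 O rel H: d 6.1 n 0.2 z 39.0 th 0.451 F d -5.0 n 1.3 z -5.1 T [-0.5092 -0.2125  0.1111] w 0.0212
```

Emit:
jog_arm(slide=[[0,-1.35,-0.65],[0,0,0],[0,0,0]], delta_rot=[[0,0,0],[0,0,0],[0,0,0]])

```text
time_s: 9.47
tool_pos: [0.5205, 0.4128, 0.1613]
ee_rot: [0.224, 0.972, 0.065, 0.015]
force: [1.1, -6.6, -4.6]
grip_width: 0.0213
grasp_force: 35.0
```

```bash
python3 -c "
from h import *
rep()"
```

```text
t 9.47 O rel H: d 7.0 n 0.2 z 39.0 th 0.452 F d -6.7 n 0.2 z -4.6 T [-0.8244 -0.3612  0.1031] w 0.0213
```

```bash
cat > plan.py <<'E'
from h import *
def rows(w):  # w: list of (d,z,theta) mm,rad of gauge origin; tool y=-d, tool z=-e2
    for (d0,z0,a),(d1,z1,b) in zip(w,w[1:]):
        T=lambda D,zz,t:np.array([D+136*np.sin(t),zz+136*np.cos(t)])
        v=T(d1,z1,b)-T(d0,z0,a);ty=np.array([-np.cos(a),np.sin(a)]);tz=np.array([-np.sin(a),-np.cos(a)])
        print("slide [0, %.1f, %.1f] rot [%.3f,0,0]"%(v@ty,v@tz,a-b and -(b-a)*1.0))
E
python3 - <<'E'
from plan import *
rows([(6.7,39,.45),(6.7,37.5,.4),(6.8,36,.35),(6.9,34.5,.3),(6.9,32,.3),(6.9,29.5,.3),(6.9,27.5,.3)])
E
```

```text
slide [0, 6.1, 1.5] rot [0.050,0,0]
slide [0, 6.1, 1.5] rot [0.050,0,0]
slide [0, 6.2, 1.5] rot [0.050,0,0]
slide [0, -0.7, 2.4] rot [0.000,0,0]
slide [0, -0.7, 2.4] rot [0.000,0,0]
slide [0, -0.6, 1.9] rot [0.000,0,0]
```

Emit:
jog_arm(slide=[[0,6.1,1.5],[0,6.1,1.5],[0,6.2,1.5],[0,-0.7,2.4],[0,-0.7,2.4],[0,-0.6,1.9],[0,0,0]], delta_rot=[[0.05,0,0],[0.05,0,0],[0.05,0,0],[0,0,0],[0,0,0],[0,0,0],[0,0,0]])

```text
time_s: 10.05
tool_pos: [0.5232, 0.395, 0.1576]
ee_rot: [0.15, 0.986, 0.066, 0.01]
force: [2.8, -5.9, -0.5]
grip_width: 0.0215
grasp_force: 35.0
```

Run:
```python
from plan import *
rep()
rows([(6.9,27.5,.3),(7.0,26,.27),(7.1,24.5,.24),(7.3,23,.2),(7.4,21.5,.16),(7.6,20.3,.12),(7.7,19.2,.08),(7.8,18,.04),(7.9,17,0)])
```

```text
t 10.05 O rel H: d 8.0 n 0.7 z 27.8 th 0.301 F d -6.3 n 2.0 z -0.5 T [-1.1852 -0.54    0.147 ] w 0.0215
slide [0, 3.5, 1.5] rot [0.030,0,0]
slide [0, 3.6, 1.5] rot [0.030,0,0]
slide [0, 4.9, 1.5] rot [0.040,0,0]
slide [0, 5.0, 1.6] rot [0.040,0,0]
slide [0, 5.0, 1.3] rot [0.040,0,0]
slide [0, 5.2, 1.2] rot [0.040,0,0]
slide [0, 5.2, 1.3] rot [0.040,0,0]
slide [0, 5.3, 1.1] rot [0.040,0,0]
```

Emit:
jog_arm(slide=[[0,3.8,1.5],[0,3.9,1.5],[0,5.0,1.5],[0,5.0,1.6],[0,0,0]], delta_rot=[[0.03,0,0],[0.03,0,0],[0.04,0,0],[0.04,0,0],[0,0,0]])

```text
time_s: 10.47
tool_pos: [0.5259, 0.3762, 0.1565]
ee_rot: [0.079, 0.995, 0.066, 0.006]
force: [1.3, -1.1, -1.3]
grip_width: 0.0211
grasp_force: 35.0
```

Run:
```python
from plan import *
rep()
```

```text
t 10.47 O rel H: d 8.0 n 0.9 z 22.2 th 0.158 F d -1.2 n 1.2 z -1.3 T [-0.2815 -0.2282  0.0295] w 0.0211
```

Emit:
jog_arm(slide=[[0,5.3,1.3],[0,5.5,1.2],[0,5.7,1.3],[0,5.8,1.1],[0,0,0],[0,0,0]], delta_rot=[[0.04,0,0],[0.04,0,0],[0.04,0,0],[0.04,0,0],[0,0,0],[0,0,0]])

```text
time_s: 10.97
tool_pos: [0.5287, 0.3547, 0.1535]
ee_rot: [0.0, 0.998, 0.066, 0.0]
force: [0.9, -0.6, -1.9]
grip_width: 0.0211
grasp_force: 35.0
```

Run:
```python
from plan import *
rep()
t=bot.read_camera("top");s=bot.read_camera("scene")
cv2.imwrite("pics/c6.png",np.hstack([cv2.resize(t["pixels"][160:220,200:260],(400,400)),cv2.resize(s["pixels"][130:200,220:290],(400,400),interpolation=cv2.INTER_CUBIC)]))
```

```text
t 10.97 O rel H: d 7.5 n 0.8 z 17.5 th 0.001 F d -0.7 n 0.8 z -1.9 T [-0.0826 -0.2515 -0.0552] w 0.0211
```

View pics/c6.png

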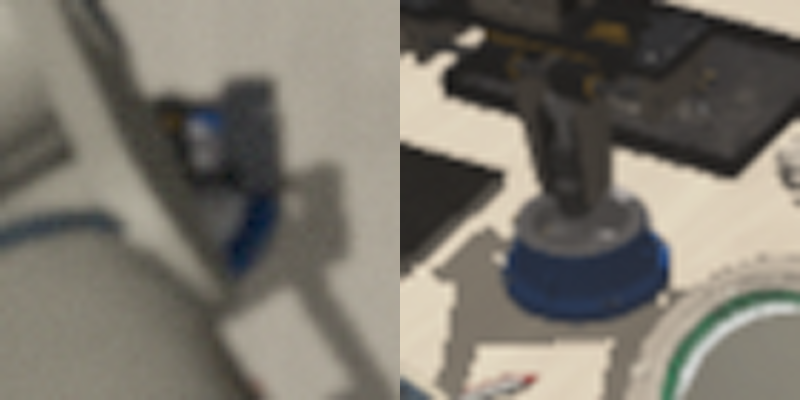

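The gauge is upright in the seat: at scene crop (580,215) the handle rises from the middle of the rim, and the housing is flat. Next is to seat it on the shoulder and let go of the sleeve.

Emit:
jog_arm(slide=[[0,0.3,1],[0,0.2,1],[0,0,0],[0,0,0]], delta_rot=[[0,0,0],[0,0,0],[0,0,0],[0,0,0]])

```text
time_s: 11.4
tool_pos: [0.5287, 0.3546, 0.152]
ee_rot: [-0.0, 0.998, 0.067, 0.001]
force: [0.2, 0.5, 5.4]
grip_width: 0.0213
grasp_force: 35.0
```

```bash
python3 -c "
from h import *
rep()"
```

```text
t 11.40 O rel H: d 7.7 n 0.9 z 16.0 th -0.001 F d 0.5 n 0.3 z 5.4 T [ 0.179  -0.0878  0.0201] w 0.0213
```

Emit:
jog_arm(slide=[[0,0,0],[0,0,0],[0,0,0],[0,0,0]], delta_rot=[[0,0,0],[0,0,0],[0,0,0],[0,0,0]], grip=0.45)

```text
time_s: 11.73
tool_pos: [0.5282, 0.3536, 0.1511]
ee_rot: [0.0, 0.998, 0.066, -0.0]
force: [-0.5, 0.8, 0.5]
grip_width: 0.0457
grasp_force: 0.0
```

Emit:
jog_arm(slide=[[0,0,-8],[0,0,-16],[0,0,-16],[0,0,-9],[0,0,0],[0,0,0],[0,0,0],[0,0,0],[0,0,0],[0,0,0],[0,0,0],[0,0,0]], delta_rot=[[0,0,0],[0,0,-0.1],[0,0,-0.1],[0,0,-0.12],[0,0,-0.12],[0,0,-0.12],[0,0,-0.12],[0,0,-0.12],[0,0,-0.12],[0,0,-0.1],[0,0,0],[0,0,0]])

```text
time_s: 12.73
tool_pos: [0.5285, 0.3537, 0.2008]
ee_rot: [-0.0, 0.839, 0.544, 0.0]
force: [0.8, 0.1, -0.2]
grip_width: 0.0507
grasp_force: 0.0
```

Run:
```python
from h import *
st()
t=bot.read_camera("top");s=bot.read_camera("scene")
cv2.imwrite("pics/c7.png",np.hstack([cv2.resize(t["pixels"][160:220,200:260],(400,400)),cv2.resize(s["pixels"][125:195,220:290],(400,400),interpolation=cv2.INTER_CUBIC)]))
```

```text
t 12.7333 pos [0.5285 0.3537 0.2008] q [0.5874 0.4762 1.693  0.     0.9722 1.0087] F [ 0.8474  0.1232 -0.2135] T [-0.0351 -0.0319 -0.0349] w 0.0507042999657334 gf 0.0
x [0.409  0.9125 0.0002] y [ 0.9125 -0.409   0.0001] z [ 0.0002  0.0001 -1.    ] yang -0.42132073254963104
```

View pics/c7.png

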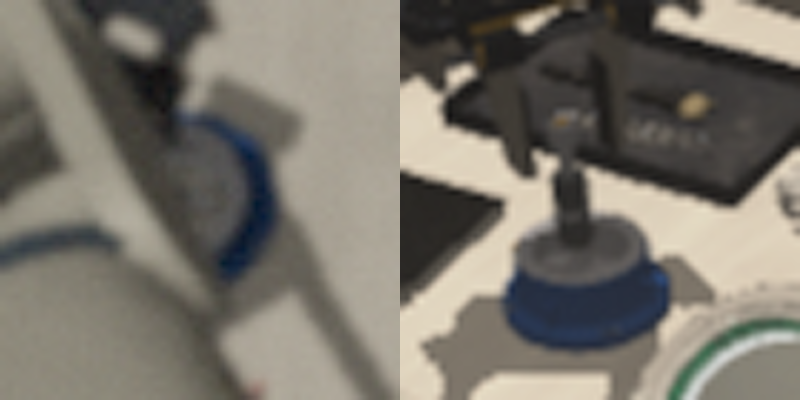

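The gauge stands by itself, upright and centred in the blue seat (scene crop (568,230), knob at (565,120) between the fingers). Next: check the knob xy numerically, then grip it.

Run:
```python
from h import *
s=bot.read_camera("scene");x0,y0,x1,y1=243,140,256,150
g=s["pixels"][y0:y1,x0:x1].astype(float);w=np.clip(g[...,2]-g[...,0]-35,0,None);M=cv2.moments(w)
u=(M["m10"]/M["m00"]+x0,M["m01"]/M["m00"]+y0);print(u,onz(s,*u,.140))
```

```text
(248.0, 146.0) [0.5285 0.3543 0.14  ]
```

Emit:
jog_arm(slide=[[0,0,0],[0,0,0],[0,0,0],[0,0,0],[0,0,0]], delta_rot=[[0,0,0],[0,0,0],[0,0,0],[0,0,0],[0,0,0]], grip=0.95, squeeze=25)

```text
time_s: 13.3
tool_pos: [0.5285, 0.3537, 0.2004]
ee_rot: [-0.0, 0.839, 0.545, 0.0]
force: [-0.2, -0.3, 0.2]
grip_width: 0.0194
grasp_force: 0.3
```

```bash
python3 -c "
from h import *
st()"
```

```text
t 13.3 pos [0.5285 0.3537 0.2004] q [0.5875 0.4767 1.6931 0.0001 0.9717 1.0057] F [-0.2457 -0.2978  0.1733] T [ 0.1012  0.0879 -0.0433] w 0.019386286418754218 gf 0.2931721048229008
x [0.4062 0.9138 0.    ] y [ 0.9138 -0.4062 -0.    ] z [-0.      0.0001 -1.    ] yang -0.4182605240469467
```

Emit:
jog_arm(slide=[[0,0,0],[0,0,0],[0,0,0],[0,0,0],[0,0,0],[0,0,0],[0,0,0],[0,0,0],[0,0,0],[0,0,0],[0,0,0]], delta_rot=[[0,0,0],[0,0,0],[0,0,0],[0,0,0.05],[0,0,0.1],[0,0,0.1],[0,0,0.1],[0,0,0.1],[0,0,0.1],[0,0,0.1],[0,0,0.1]])

```text
time_s: 14.22
tool_pos: [0.5284, 0.3538, 0.2004]
ee_rot: [-0.0, 0.98, 0.198, 0.0]
force: [-0.3, 1.4, 0.8]
grip_width: 0.0171
grasp_force: 25.0
```

```bash
python3 -c "
from h import *
st()"
```

```text
t 14.2167 pos [0.5284 0.3538 0.2004] q [0.5876 0.4767 1.6931 0.0002 0.9717 1.7604] F [-0.2565  1.3952  0.7898] T [0.0896 0.1817 0.0246] w 0.017141859305490087 gf 24.99696778834732
x [0.9219 0.3875 0.0001] y [ 0.3875 -0.9219 -0.0002] z [-0.      0.0002 -1.    ] yang -1.1729279969470239
```

Emit:
jog_arm(slide=[[0,0,0],[0,0,0],[0,0,0],[0,0,0],[0,0,0],[0,0,0],[0,0,0],[0,0,0],[0,0,0]], delta_rot=[[0,0,0.1],[0,0,0.1],[0,0,0.1],[0,0,0.1],[0,0,0.1],[0,0,0.08],[0,0,0.05],[0,0,0],[0,0,0]])

```text
time_s: 14.97
tool_pos: [0.5286, 0.3538, 0.2006]
ee_rot: [-0.0, 0.994, -0.112, 0.0]
force: [-0.5, 0.8, 1.3]
grip_width: 0.0167
grasp_force: 25.0
```

```bash
python3 -c "
from h import *
st()"
```

```text
t 14.9667 pos [0.5286 0.3538 0.2006] q [0.5875 0.4765 1.693  0.     0.9717 2.3837] F [-0.5285  0.8474  1.3003] T [0.0897 0.1537 0.0144] w 0.016739624904279864 gf 25.000377483011107
x [ 0.9747 -0.2235  0.0002] y [-0.2235 -0.9747 -0.0003] z [ 0.0003  0.0002 -1.    ] yang -1.796174183099982
```

Emit:
jog_arm(slide=[[0,0,0],[0,0,0],[0,0,0],[0,0,0]], delta_rot=[[0,0,0.08],[0,0,0.08],[0,0,0.06],[0,0,0]])

```text
time_s: 15.3
tool_pos: [0.5288, 0.3538, 0.2006]
ee_rot: [-0.0, 0.975, -0.222, 0.0]
force: [0.8, 0.5, 0.1]
grip_width: 0.0172
grasp_force: 25.0
```

```bash
python3 -c "
from h import *
st()"
```

```text
t 15.3 pos [0.5288 0.3538 0.2006] q [ 0.5874  0.4767  1.6928 -0.0002  0.9712  2.6062] F [0.7808 0.538  0.1335] T [ 0.248  -0.1922  0.17  ] w 0.017154107153786697 gf 24.999510808220293
x [ 0.9013 -0.4331  0.0006] y [-0.4331 -0.9013 -0.0007] z [ 0.0008  0.0004 -1.    ] yang -2.0187193417775386
```

The torque jump to 0.17 N m shows the knob has reached its stop. Now to release it, go back down to the sleeve and regrip.

Emit:
jog_arm(slide=[[0,0,0],[0,0,0],[0,0,0],[0,0,0]], delta_rot=[[0,0,0],[0,0,0],[0,0,0],[0,0,0]], grip=0.5)

```text
time_s: 15.63
tool_pos: [0.5284, 0.3536, 0.2003]
ee_rot: [0.0, 0.975, -0.221, -0.0]
force: [0.1, 0.8, 0.2]
grip_width: 0.0416
grasp_force: 0.0
```

Emit:
jog_arm(slide=[[0,0,0],[0,0,0],[0,0,10],[0,0,15],[0,0,15],[0,0,8],[0,0,0],[0,0,0]], delta_rot=[[0,0,-0.1],[0,0,-0.12],[0,0,-0.12],[0,0,-0.12],[0,0,-0.12],[0,0,0],[0,0,0],[0,0,0]])

```text
time_s: 16.3
tool_pos: [0.5283, 0.3536, 0.1522]
ee_rot: [0.0, 0.998, 0.065, -0.0]
force: [0.3, -0.2, -0.5]
grip_width: 0.0462
grasp_force: 0.0
```

Emit:
jog_arm(slide=[[0,0,0],[0,0,0],[0,0,0],[0,0,0],[0,0,0],[0,0,0],[0,0,0]], delta_rot=[[0,0,0],[0,0,0],[0,0,0],[0,0,0],[0,0,0],[0,0,0],[0,0,0]], grip=0.95, squeeze=35)

```text
time_s: 16.88
tool_pos: [0.5287, 0.3539, 0.1529]
ee_rot: [-0.0, 0.998, 0.066, 0.0]
force: [-0.4, 0.4, 3.8]
grip_width: 0.0211
grasp_force: 35.0
```

```bash
python3 -c "
from h import *
st();rep()"
```

```text
t 16.8833 pos [0.5287 0.3539 0.1529] q [0.5875 0.5364 1.7196 0.0001 0.8846 2.0256] F [-0.4343  0.3657  3.7502] T [0.0548 0.0129 0.0592] w 0.02105057989070679 gf 35.000811534700915
x [0.9912 0.1323 0.0008] y [ 0.1323 -0.9912 -0.0005] z [ 0.0008  0.0006 -1.    ] yang -1.4381309668856788
t 16.88 O rel H: d 7.0 n 0.8 z 16.9 th -0.000 F d 0.4 n -0.4 z 3.8 T [0.0548 0.0129 0.0592] w 0.0211
```

Emit:
jog_arm(slide=[[0,0,-2],[0,0,-3],[0,0,-3],[0,0,0]], delta_rot=[[0,0,0],[0,0,0],[0,0,0],[0,0,0]])

```text
time_s: 17.22
tool_pos: [0.5282, 0.3538, 0.1607]
ee_rot: [-0.0, 0.998, 0.066, -0.0]
force: [-1.6, 3.4, -1.2]
grip_width: 0.0215
grasp_force: 35.0
```

```bash
python3 -c "
from h import *
st()"
```

```text
t 17.2167 pos [0.5282 0.3538 0.1607] q [0.5877 0.5261 1.7162 0.0005 0.8998 2.0255] F [-1.6069  3.3574 -1.2307] T [ 0.5766  0.3792 -0.0453] w 0.02147232118403531 gf 34.997747177258134
x [ 0.9912  0.1323 -0.0006] y [ 0.1323 -0.9912 -0.0002] z [-0.0006  0.0001 -1.    ] yang -1.4381341303873916
```

Emit:
jog_arm(slide=[[0,0,-4],[0,0,-5],[0,0,-7],[0,0,-8],[0,0,-10],[0,0,-20],[0,0,-30],[0,0,-35],[0,0,-35],[0,0,-35],[0,0,-30],[0,0,-15],[0,0,-5],[0,0,0]], delta_rot=[[0,0,0],[0,0,0],[0,0,0],[0,0,0],[0,0,0],[0,0,0],[0,0,0],[0,0,0],[0,0,0],[0,0,0],[0,0,0],[0,0,0],[0,0,0],[0,0,0]])

```text
time_s: 18.38
tool_pos: [0.5288, 0.3536, 0.4016]
ee_rot: [-0.001, 0.998, 0.066, 0.001]
force: [-0.2, 0.1, -3.5]
grip_width: 0.0215
grasp_force: 35.0
```

```bash
python3 -c "
from h import *
st((.489,-.317,.40))"; python3 hub.py | grep hub
```

```text
t 18.3833 pos [0.5288 0.3536 0.4016] q [ 0.5872  0.2955  1.4944 -0.0004  1.3485  2.0254] F [-0.2485  0.0914 -3.4926] T [0.029  0.0257 0.0059] w 0.021457228026798062 gf 34.99710795978899
x [0.9912 0.1322 0.003 ] y [ 0.1322 -0.9912 -0.0011] z [ 0.0028  0.0015 -1.    ] yang -1.4381840632890979
to go mm(tool) [-128.0714  659.4161    0.5306]
hub [0.531  0.3481 0.046 ] [0.5311 0.3492 0.046 ]
```

Emit:
jog_arm(slide=[[-3,15,0],[-5,28,0],[-7,37,0],[-7,37,0],[-7,37,0],[-7,37,0],[-7,37,0],[-7,37,0],[-7,37,0],[-7,37,0],[-7,37,0],[-7,37,0],[-7,37,0],[-7,37,0],[-8,37,0],[-8,37,0],[-8,35,0],[-7,30,0],[-5,20,0],[-2,11,0]], delta_rot=[[0,0,0],[0,0,0],[0,0,0],[0,0,0],[0,0,0],[0,0,0],[0,0,0],[0,0,0],[0,0,0],[0,0,0],[0,0,0],[0,0,0],[0,0,0],[0,0,0],[0,0,0],[0,0,0],[0,0,0],[0,0,0],[0,0,0],[0,0,0]])

```text
time_s: 20.1
tool_pos: [0.4847, -0.3172, 0.3974]
ee_rot: [-0.001, 0.998, 0.065, -0.002]
force: [0.5, 0.2, -2.6]
grip_width: 0.0214
grasp_force: 35.0
```

Emit:
jog_arm(slide=[[0,0,15],[0,0,30],[0,0,40],[0,0,40],[0,0,35],[0,0,15],[0,0,0],[0,0,0]], delta_rot=[[0,0,0],[0,0,0],[0,0,0],[0,0,0],[0,0,0],[0,0,0],[0,0,0],[0,0,0]])

```text
time_s: 20.77
tool_pos: [0.4858, -0.314, 0.2233]
ee_rot: [-0.001, 0.998, 0.067, -0.001]
force: [0.6, 0.2, -2.3]
grip_width: 0.0213
grasp_force: 35.0
```

Run:
```python
from h import *
st((.489,-.3174,.149))
s=bot.read_camera("scene");o=bot.get_obs();O=o["tool_pos"]+np.array([0,0,-.137]);print(O)
u0,v0=[int(k) for k in proj(s,O+[0,0,.008])];print("head centre px",u0,v0)
for a in(-.25,0,.25):
    e=np.array([-np.sin(.1327+a),np.cos(.1327+a),0]);print(a,proj(s,O+[0,0,.008]+.031*e),proj(s,O+[0,0,.008]-.031*e))
x,y=u0-30,v0-30
cv2.imwrite("pics/c8.png",cv2.resize(s["pixels"][y:y+60,x:x+60],(600,600),interpolation=cv2.INTER_CUBIC));print("crop origin",x,y,"scale 10")
```

```text
t 20.7667 pos [ 0.4858 -0.314   0.2233] q [-0.5764  0.3706  1.8043  0.0001  0.97    0.8613] F [ 0.6399  0.2451 -2.2538] T [-0.0069 -0.0189  0.009 ] w 0.021328785435277324 gf 34.99721915402915
x [ 0.9912  0.1327 -0.0025] y [ 0.1327 -0.9912 -0.0022] z [-0.0027  0.0018 -1.    ] yang -1.4376947772254527
to go mm(tool) [ 2.8927  3.9945 74.2947]
[ 0.4867 -0.3146  0.0878]
head centre px 418 232
-0.25 (np.float64(409.4678617231184), np.float64(227.6003857078585)) (np.float64(428.75755560483253), np.float64(237.11244582082085))
0 (np.float64(408.42807522111536), np.float64(229.14234136260387)) (np.float64(429.729133710559), np.float64(235.5008066186272))
0.25 (np.float64(408.0325354705488), np.float64(230.89400355584218)) (np.float64(430.0210734700517), np.float64(233.70428439216354))
crop origin 388 202 scale 10
```

View pics/c8.png

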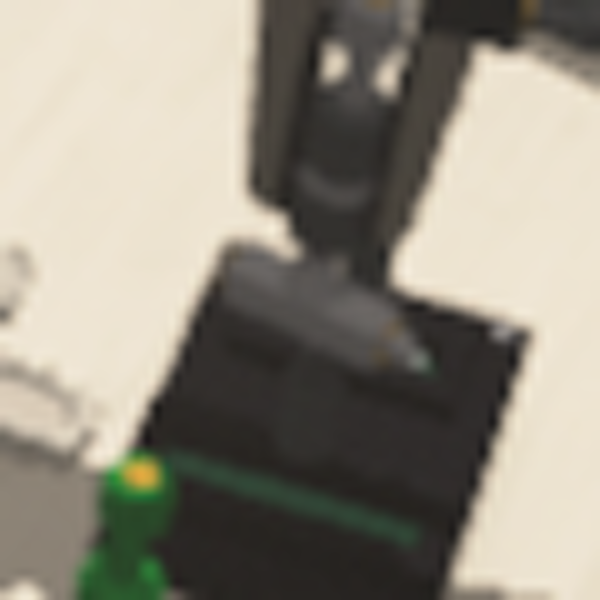

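The head is visible at crop (225–400, 240–365) with slope ≈0.44. Aligned with the pocket it would be ≈0.30, so the gauge turned about 0.18 rad clockwise when the knob hit its stop. I'll turn it back and check numerically.

Emit:
jog_arm(slide=[[1.5,2,0],[1.4,2,0],[0,0,0],[0,0,0]], delta_rot=[[0,0,-0.09],[0,0,-0.09],[0,0,0],[0,0,0]])

```text
time_s: 21.15
tool_pos: [0.4908, -0.3185, 0.2261]
ee_rot: [0.001, 0.988, 0.154, 0.001]
force: [0.2, 0.3, -2.3]
grip_width: 0.0211
grasp_force: 35.0
```

Run:
```python
from h import *
st((.489,-.3174,.149))
s=bot.read_camera("scene");o=bot.get_obs();O=o["tool_pos"]+np.array([0,0,-.137])
for a in(-.15,0,.15):
    e=np.array([-np.sin(.1327+a),np.cos(.1327+a),0]);p=np.array(proj(s,O+[0,0,.008]+.031*e));q=np.array(proj(s,O+[0,0,.008]-.031*e));print(a,p,q,"slope",(q-p)[1]/(q-p)[0])
g=cv2.cvtColor(s["pixels"],cv2.COLOR_BGR2GRAY)
u0,v0=[int(k) for k in proj(s,O+[0,0,.008])];print(u0,v0)
print("     "+" ".join("%3d"%u for u in range(u0-15,u0+16)))
for v in range(v0-10,v0+12): print(v,v0-v and "" or "*"," ".join("%3d"%g[v,u] for u in range(u0-15,u0+16)))
```

```text
t 21.15 pos [ 0.4908 -0.3185  0.2261] q [-0.5782  0.3743  1.7912  0.      0.9735  0.6824] F [ 0.2118  0.3357 -2.2955] T [-0.046   0.0067  0.0495] w 0.02112810083095618 gf 34.99697137973271
x [0.9523 0.3052 0.0017] y [ 0.3052 -0.9523  0.002 ] z [ 0.0022 -0.0014 -1.    ] yang -1.2606159452452992
to go mm(tool) [-1.5166 -1.7421 77.0555]
-0.15 [410.7666 227.6577] [431.0475 235.9537] slope 0.4090520398784668
0 [410.2214 228.6124] [431.5461 234.9592] slope 0.297628559012879
0.15 [409.9091 229.6427] [431.7989 233.8982] slope 0.1944049324789367
420 231
     405 406 407 408 409 410 411 412 413 414 415 416 417 418 419 420 421 422 423 424 425 426 427 428 429 430 431 432 433 434 435
221 * 228 227 228 228 229 229 229 229 229 228 196 122  80  56  45  48  50  52  59  63  61  59  51  42  58  70  69 121 200 228 227
222 * 227 227 228 229 229 229 229 229 228 227 221 198 174 131  60  50  50  50  50  50  51  50  46  42  60  69  70 162 221 227 227
223 * 227 228 228 229 229 229 229 228 227 227 227 226 225 184  88  50  50  51  49  50  50  49  45  61  73  97 131 197 229 229 229
224 * 227 228 229 229 230 230 
[... 1739 characters left out ...]
53  62  76  98 110 123 128  94  42  44  46  43  43
238 * 113  48  48  48  48  48  48  46  44  41  40  42  48  49  48  49  47  46  47  48  50  57  61  86 113  95  52  44  46  44  43
239 *  61  49  48  49  48  48  48  47  47  46  43  47  49  48  47  47  47  44  42  43  45  46  46  49  53  58  51  43  44  44  44
240 *  48  48  48  48  47  48  48  47  48  47  47  49  49  48  48  48  48  44  37  38  39  40  42  43  46  47  47  47  43  42  45
241 *  45  46  46  47  48  48  48  47  48  47  47  49  50  48  48  49  49  45  43  41  40  37  38  39  40  41  44  44  43  43  45
242 *  42  42  43  44  45  46  47  48  47  47  48  50  49  49  49  49  48  47  45  45  44  42  41  40  37  37  38  39  42  44  47
```

Emit:
jog_arm(slide=[[-0.8,-0.9,10],[-0.7,-0.8,20],[0,0,15],[0,0,10],[0,0,4],[0,0,0],[0,0,0]], delta_rot=[[0,0,-0.03],[0,0,0],[0,0,0],[0,0,0],[0,0,0],[0,0,0],[0,0,0]])

```text
time_s: 21.78
tool_pos: [0.4885, -0.3172, 0.1659]
ee_rot: [0.0, 0.985, 0.17, 0.0]
force: [0.8, -0.5, -2.4]
grip_width: 0.0207
grasp_force: 35.0
```

Run:
```python
from h import *
st((.489,-.3174,.149))
s=bot.read_camera("scene");o=bot.get_obs();O=o["tool_pos"]+np.array([0,0,-.137])
g=cv2.cvtColor(s["pixels"],cv2.COLOR_BGR2GRAY)
u0,v0=[int(k) for k in proj(s,O+[0,0,.008])];print(u0,v0)
for a in(-.15,0,.15):
    e=np.array([-np.sin(.1327+a),np.cos(.1327+a),0]);p=np.array(proj(s,O+[0,0,.008]+.031*e));q=np.array(proj(s,O+[0,0,.008]-.031*e));print(a,"slope",(q-p)[1]/(q-p)[0])
print("     "+" ".join("%3d"%u for u in range(u0-15,u0+16)))
for v in range(v0-8,v0+12): print(v," ".join("%3d"%g[v,u] for u in range(u0-15,u0+16)))
```

```text
t 21.7833 pos [ 0.4885 -0.3172  0.1659] q [-0.5785  0.4505  1.8351  0.      0.8554  0.6501] F [ 0.8042 -0.51   -2.3684] T [ 0.0296 -0.0022  0.0094] w 0.020724859797904394 gf 34.997208179411246
x [0.942  0.3355 0.0003] y [ 0.3355 -0.942   0.0004] z [ 0.0005 -0.0003 -1.    ] yang -1.2286120454618137
to go mm(tool) [ 0.3906  0.3454 16.9469]
417 246
-0.15 slope 0.42765245413583636
0 slope 0.3107141539587022
0.15 slope 0.20262489317535118
     402 403 404 405 406 407 408 409 410 411 412 413 414 415 416 417 418 419 420 421 422 423 424 425 426 427 428 429 430 431 432
238 226 226 199 113  48  47  47  46  46  46  50  55  47  45  49  48  48  47  49  48  47  42  46  62  69  69  88 113  94  50  43
239 226 221 163  61  47  47  46  46  47  47  45  46  45  47  48  47  48  48  48  48  46  42  51  61  63  57  50  52  57  50  42
240 227 199 112  47  47  46  47  48  60  60  48  46  46  48  48  48  48  49  48  48  46  39  43  47  47  45  43  44  45  45  45
241 212 144  56  44  44  48  59  71  85  88  81  75  61  51  49  49  48  49  47  48  45  42  40  37  37  36  37  38  40  42  44
242 179  54  40  41  
[... 1326 characters left out ...]
  60  61  61  56  53  51  43  37  36  35  35  35  36  40  42
253  58  59  54  44  37  36  36  37  39  38  38  38  38  38  39  44  48  51  54  57  62  61  56  52  48  42  37  37  39  43  44
254  57  58  52  42  38  38  37  37  37  36  37  37  37  38  38  38  37  39  40  44  51  55  57  61  61  56  53  48  44  44  45
255  56  52  46  39  39  38  37  37  37  37  36  36  36  35  37  37  37  37  38  38  38  39  43  50  53  56  73  70  48  44  43
256  52  43  39  39  38  39  38  38  37  37  36  36  36  35  36  35  35  35  37  36  37  37  36  37  38  43  66  67  45  44  43
257  59  50  40  38  39  38  37  38  37  38  38  37  36  37  36  35  36  36  35  34  36  36  35  37  36  37  36  37  39  42  41
```

Yaw matches: head slope 0.29, pocket wall 0.30. The visible plunger span of about 21 px agrees with 62 mm. Lowering now.

Emit:
jog_arm(slide=[[0.3,0.3,4],[0,0,4],[0,0,3],[0,0,2],[0,0,2],[0,0,0],[0,0,0]], delta_rot=[[0,0,0],[0,0,0],[0,0,0],[0,0,0],[0,0,0],[0,0,0],[0,0,0]])

```text
time_s: 22.42
tool_pos: [0.4907, -0.3177, 0.1563]
ee_rot: [0.001, 0.985, 0.17, 0.002]
force: [-9.2, 11.1, 51.0]
grip_width: 0.0213
grasp_force: 35.1
```

```bash
python3 -c "
from h import *
st((.489,-.3174,.149))"
```

```text
t 22.4167 pos [ 0.4907 -0.3177  0.1563] q [-0.5777  0.4652  1.8385  0.0018  0.8325  0.6497] F [-9.2256 11.1046 50.9696] T [2.4634 1.6153 0.0019] w 0.02134596857971812 gf 35.11451472295448
x [0.942  0.3355 0.0043] y [ 0.3355 -0.942   0.0035] z [ 0.0052 -0.0019 -1.    ] yang -1.2286823968442686
to go mm(tool) [-1.5404 -0.8894  7.2579]
```

Emit:
jog_arm(slide=[[0,0,-3],[0,0,-5],[0,0,-6],[0,0,-6],[0,0,0],[0,0,0]], delta_rot=[[0,0,0],[0,0,0],[0,0,0],[0,0,0],[0,0,0],[0,0,0]])

```text
time_s: 22.92
tool_pos: [0.4887, -0.3174, 0.1705]
ee_rot: [0.0, 0.985, 0.17, 0.0]
force: [-1.4, 0.6, -2.1]
grip_width: 0.0216
grasp_force: 35.0
```

Run:
```python
from h import *
st((.489,-.3174,.149))
s=bot.read_camera("scene");t=bot.read_camera("top");o=bot.get_obs();O=o["tool_pos"]+np.array([0,0,-.137])
g=cv2.cvtColor(s["pixels"],cv2.COLOR_BGR2GRAY)
u0,v0=[int(k) for k in proj(s,O+[0,0,.008])];print(u0,v0)
print("     "+" ".join("%3d"%u for u in range(u0-15,u0+16)))
for v in range(v0-8,v0+22): print(v," ".join("%3d"%g[v,u] for u in range(u0-15,u0+16)))
S=np.array([.4885,-.3176,0]);c,q=np.cos(.1327),np.sin(.1327)
for x in(-10.5,10.5):
  for y in(-39,39): print("pocket corner",x,y,proj(s,S+[(x*c-y*q)/1e3,(x*q+y*c)/1e3,.026]))
for x in(-37.5-75+75-0,):pass
```

```text
t 22.9167 pos [ 0.4887 -0.3174  0.1705] q [-0.5785  0.4444  1.832  -0.0001  0.8648  0.6496] F [-1.4238  0.625  -2.0758] T [-0.0129  0.0232 -0.0078] w 0.021586711897765794 gf 34.99302308773622
x [0.9419 0.336  0.0002] y [ 0.336  -0.9419  0.0004] z [ 0.0003 -0.0003 -1.    ] yang -1.2281225323324634
to go mm(tool) [ 0.2842  0.1313 21.5448]
417 245
     402 403 404 405 406 407 408 409 410 411 412 413 414 415 416 417 418 419 420 421 422 423 424 425 426 427 428 429 430 431 432
237 229 226 219 159  52  47  47  47  45  42  42  46  47  42  46  49  48  48  49  48  48  44  43  58  69  68 107 129  93  41  43
238 226 227 199 113  48  47  47  47  53  62  59  47  42  39  44  49  48  48  48  48  47  44  43  56  63  61  84 112  95  50  42
239 226 220 163  60  47  46  53  68  81  90  87  82  75  60  52  53  56  54  51  50  44  40  42  47  51  49  48  52  57  51  43
240 227 201 112  47  47  48  74  94 100 103 101 102  99  85  64  57  65  64  57  50  42  37  36  38  41  41  44  44  45  44  45
241 212 144  56  44  44  51  83  99  99 103 103 103 102  93  71  57  60  64  60  53  50  43  40  38  36  36  36 
[... 2864 characters left out ...]
129 129 121 114 108  89  75  61  38  35  35  36  36  36  35  37  35  39  73  80  51  39 149 214
265  57  96 126 130 130 128 129 130 127 127 129 131 124 115 104  84  74  61  38  34  34  35  36  37  36  53  60  44  96 187 224
266  60 105 131 129 128 129 131 129 127 127 130 131 130 128 125 119 113 106  87  75  62  40  34  34  35  35  35  35 115 175 192
pocket corner -10.5 -39 (np.float64(428.75219559732426), np.float64(255.85020500683007))
pocket corner -10.5 39 (np.float64(402.84028505495525), np.float64(247.6821028237174))
pocket corner 10.5 -39 (np.float64(430.4199754436414), np.float64(251.11778820828312))
pocket corner 10.5 39 (np.float64(404.79036188185415), np.float64(243.1476973665823))
```

One corner caught: the wrench puts contact at the +y end on the −x side. I'll turn about 0.05 rad clockwise, shift a little to +x, and lower gently.

Emit:
jog_arm(slide=[[0.8,0.3,3],[0,0,4],[0,0,2],[0,0,2],[0,0,0]], delta_rot=[[0,0,0.05],[0,0,0],[0,0,0],[0,0,0],[0,0,0]])

```text
time_s: 23.43
tool_pos: [0.4891, -0.317, 0.1587]
ee_rot: [-0.0, 0.989, 0.146, -0.0]
force: [0.2, -0.4, -2.4]
grip_width: 0.0212
grasp_force: 35.0
```

```bash
cat > w.py <<'E'
from h import *
st((.4895,-.3174,.146));o=bot.get_obs();F,T=o["force"]+[0,0,2.3],o["torque"];rz=-.13
if F[2]>4: print("contact rel TCP x %.3f y %.3f"%((rz*F[0]-T[1])/F[2],(T[0]+rz*F[1])/F[2]))
E
python3 w.py
```

```text
t 23.4333 pos [ 0.4891 -0.317   0.1587] q [-0.5776  0.4619  1.8371 -0.      0.8439  0.6994] F [ 0.1905 -0.3658 -2.3872] T [0.0147 0.0418 0.0025] w 0.021241730482899585 gf 34.99304109835066
x [ 0.9572  0.2896 -0.0008] y [ 0.2896 -0.9572 -0.0009] z [-0.0011  0.0006 -1.    ] yang -1.2770360421768068
to go mm(tool) [ 0.2921  0.5001 12.6549]
```

Emit:
jog_arm(slide=[[0,0,1.5],[0,0,1.5],[0,0,0]], delta_rot=[[0,0,0],[0,0,0],[0,0,0]])

```text
time_s: 23.68
tool_pos: [0.4896, -0.3173, 0.1566]
ee_rot: [0.0, 0.989, 0.146, 0.0]
force: [-1.4, 0.3, 1.2]
grip_width: 0.0212
grasp_force: 35.0
```

```bash
python3 w.py
```

```text
t 23.6833 pos [ 0.4896 -0.3173  0.1566] q [-0.5777  0.465   1.8378 -0.      0.8385  0.7001] F [-1.3589  0.2549  1.156 ] T [ 0.1084  0.1117 -0.0114] w 0.021159530785004516 gf 34.99475606717169
x [0.9574 0.2889 0.0002] y [ 0.2889 -0.9574  0.0002] z [ 0.0002 -0.0002 -1.    ] yang -1.2777558514104257
to go mm(tool) [-0.0837  0.0447 10.6084]
```

Emit:
jog_arm(slide=[[0,0,1.5],[0,0,0],[0,0,0]], delta_rot=[[0,0,0],[0,0,0],[0,0,0]])

```text
time_s: 23.93
tool_pos: [0.4897, -0.3175, 0.1562]
ee_rot: [0.0, 0.989, 0.146, 0.0]
force: [-2.7, 0.7, 10.4]
grip_width: 0.0212
grasp_force: 35.0
```

```bash
python3 w.py
```

```text
t 23.9333 pos [ 0.4897 -0.3175  0.1562] q [-0.5777  0.4656  1.838  -0.0001  0.837   0.7001] F [-2.6849  0.7358 10.3986] T [0.5178 0.5952 0.0608] w 0.02117193303428981 gf 35.01316457754001
x [0.9574 0.2888 0.0006] y [ 0.2888 -0.9574  0.0008] z [ 0.0008 -0.0006 -1.    ] yang -1.2777914866697393
to go mm(tool) [-0.1883 -0.1242 10.1655]
contact rel TCP x -0.019 y 0.033
```

Emit:
jog_arm(slide=[[0,0,-3],[1.2,0.4,0],[0,0,1],[0,0,2],[0,0,1],[0,0,0],[0,0,0]], delta_rot=[[0,0,0],[0,0,0.03],[0,0,0],[0,0,0],[0,0,0],[0,0,0],[0,0,0]])

```text
time_s: 24.52
tool_pos: [0.4912, -0.3176, 0.1565]
ee_rot: [0.001, 0.991, 0.132, 0.001]
force: [-7.0, 3.7, 27.2]
grip_width: 0.0213
grasp_force: 35.1
```

```bash
python3 w.py
```

```text
t 24.5167 pos [ 0.4912 -0.3176  0.1565] q [-0.5766  0.4666  1.8351  0.0001  0.8382  0.7304] F [-6.9956  3.7284 27.2064] T [1.082  1.3461 0.0571] w 0.02130381110424925 gf 35.0559600116685
x [0.9654 0.2608 0.0011] y [ 0.2608 -0.9654  0.0012] z [ 0.0014 -0.0009 -1.    ] yang -1.3069958038683822
to go mm(tool) [-1.6267 -0.7065 10.5109]
contact rel TCP x -0.015 y 0.020
```

Emit:
jog_arm(slide=[[0,0,-4],[-1.8,-0.5,-6],[0,0,-6],[0,0,0],[0,0,0],[0,0,0]], delta_rot=[[0,0,0],[0,0,0],[0,0,0],[0,0,0],[0,0,0],[0,0,0]])

```text
time_s: 25.02
tool_pos: [0.4887, -0.3172, 0.1696]
ee_rot: [-0.0, 0.991, 0.131, -0.0]
force: [0.1, 0.2, -2.1]
grip_width: 0.0214
grasp_force: 35.0
```

```bash
cat > m.py <<'E'
from h import *
from scipy.optimize import least_squares
o=bot.get_obs();P=o["tool_pos"];st()
im=np.mean([cv2.cvtColor(bot.read_camera("scene")["pixels"],cv2.COLOR_BGR2GRAY).astype(float) for _ in range(3)],0);s=bot.read_camera("scene")
def cross(col,levels,v0,v1,desc):
    p=im[v0:v1,col]
    for i in range(len(p)-1):
        if (p[i]-levels)*(p[i+1]-levels)<=0 and ((p[i]>p[i+1])==desc): return v0+i+(p[i]-levels)/(p[i]-p[i+1])
c=proj(s,P+[0,0,-.115]);u0=int(c[0]);v0=int(c[1]);print("head px",c)
L=[]
for u in list(range(u0-8,u0-2))+list(range(u0+5,u0+9)):
    a=v0-14;t=cross(u,72,a,v0+10,False)
    if t is None: continue
    m=cross(u,89,int(t)+2,v0+12,True);b=cross(u,60,int(t)+3,v0+14,True);L.append((u,t,m,b));print(u,t,m,b)
L=np.array(L,float)
def line(o3,yaw,x,z):
    e=np.array([-np.sin(yaw),np.cos(yaw),0]);f=np.array([np.cos(yaw),np.sin(yaw),0])
    p=proj(s,o3+f*x+[0,0,z]+.02*e);q=proj(s,o3+f*x+[0,0,z]-.02*e);k=(q[1]-p[1])/(q[0]-p[0]);return lambda u:p[1]+k*(u-p[0])
def res(v):
    o3=np.array([P[0]+v[0]/1e3,P[1],P[2]-v[1]/1e3])
    return np.concatenate([line(o3,v[2],-.008,.016)(L[:,0])-L[:,2],line(o3,v[2],-.008,0)(L[:,0])-L[:,3],line(o3,v[2],.008,.016)(L[:,0])[:4]-L[:4,1]])
r=least_squares(res,[0,133,.13],loss="soft_l1",f_scale=.3);print("head dx mm, B, yaw",r.x,"cost",r.cost)
# pocket strip
q=[]
for u in range(409,427):
    col=im[246:260,u]-38;k=6
    pr=line(np.array([.4885,-.3176,0]),.1327,.007,.012)(u);i0=int(pr)-3;w=np.clip(im[i0:i0+7,u]-42,0,None);q.append((u,(w@np.arange(i0,i0+7))/w.sum() if w.sum()>10 else np.nan,pr))
q=np.array(q);ok=~np.isnan(q[:,1]);print("strip fit slope",np.polyfit(q[ok,0],q[ok,1],1),"pred",np.polyfit(q[:,0],q[:,2],1),"mean diff px",np.nanmedian(q[:,1]-q[:,2]))
E
python3 m.py
```

```text
t 25.0167 pos [ 0.4887 -0.3172  0.1696] q [-0.5783  0.4458  1.8322  0.      0.8639  0.7296] F [ 0.1286  0.2444 -2.104 ] T [-0.0216  0.0601  0.0507] w 0.0213882838058418 gf 34.99297874048352
x [ 0.9656  0.2599 -0.0002] y [ 0.2599 -0.9656 -0.0002] z [-0.0003  0.0002 -1.    ] yang -1.3078682804447135
head px (np.float64(417.93382223675684), np.float64(242.4375761901733))
409 238.9620253164557 241.1578947368421 244.17391304347825
410 238.69411764705882 241.6764705882353 244.94
411 238.320987654321 242.11764705882354 245.16216216216216
412 238.3764705882353 242.44444444444446 245.42857142857142
413 238.66336633663366 242.83333333333334 245.97916666666666
414 238.9278350515464 243.21621621621622 246.27142857142857
422 242.10526315789474 246.13888888888889 249.2608695652174
423 242.4268292682927 246.54054054054055 249.47457627118644
424 242.70833333333334 246.88888888888889 249.47457627118644
425 242.9468085106383 247.14634146341464 249.03508771929825
head dx mm, B, yaw [296.7595 418.7905   0.0627] cost 0.944818657781429
strip fit slope [  0.2818 133.4155] pred [  0.3145 120.1363] mean diff px -0.34449822496081595
```

```bash
cat >> m.py <<'E'
for B in(130,131,132,134):
    f=lambda v:res([v[0],B,v[1]]);r=least_squares(f,[0,.1],loss="soft_l1",f_scale=.3);print("B",B,"dx,yaw",r.x,r.cost, "mean resid front-top, bottom, back", [round(float(k),2) for k in (f(r.x)[:len(L)].mean(),f(r.x)[len(L):2*len(L)].mean(),f(r.x)[2*len(L):].mean())])
# end columns of the head: left/right extents per row
for v in range(v0-3,v0+8): print(v," ".join("%3d"%k for k in im[v,u0-13:u0+14]))
print(u0-13)
E
python3 m.py | tail -17
```

```text
strip fit slope [  0.2819 133.4005] pred [  0.3145 120.1363] mean diff px -0.25128873973353905
B 130 dx,yaw [0.82   0.1457] 3.1416814003008815 mean resid front-top, bottom, back [-0.49, 0.72, -0.7]
B 131 dx,yaw [1.868  0.1451] 3.1257812751380505 mean resid front-top, bottom, back [-0.49, 0.71, -0.69]
B 132 dx,yaw [2.9157 0.1445] 3.1099463744616638 mean resid front-top, bottom, back [-0.49, 0.71, -0.69]
B 134 dx,yaw [5.0102 0.1433] 3.078471554108366 mean resid front-top, bottom, back [-0.49, 0.7, -0.69]
239 163  60  47  47  61  73  81  90  91  86  74  61  52  50  52  50  48  47  45  38  47  56  54  49  48  53  56
240 111  46  47  49  77  96 100 102 101 102  99  84  64  53  60  60  53  48  42  36  36  37  39  40  42  43  45
241  56  44  44  51  76  91  96 101 102 101 100  91  71  56  60  63  59  50  44  41  39  38  36  35  36  38  40
242  41  40  40  45  63  78  85  90  94  98 100  92  74  57  55  58  56  62  69  61  50  43  41  40  38  36  35
243  39  39  39  40  51  70  78  78  81  86  91  90  82  68  58  57  51  75  94  88  81  74  57  44  42  40  40
244  38  38  38  40  44  61  76  78  78  78  79  81  78  67  55  62  75  90 101 101 101  97  73  46  44  45  44
245  39  38  37  37  38  47  59  64  68  75  78  76  65  53  56  71  89  97 100 101 101  99  83  57  46  44  44
246  42  41  39  38  37  37  37  39  47  59  64  65  58  53  61  72  80  85  90  95  99  98  95  86  64  46  44
247  52  56  54  50  44  40  38  37  37  37  40  46  50  48  59  73  78  77  78  83  87  90  98  98  75  47  44
248  69  61  63  62  57  54  51  43  39  37  36  36  39  41  49  60  68  75  77  78  77  77  83  84  64  43  44
249  72  56  52  55  58  62  61  58  53  51  47  43  37  35  36  37  46  58  64  68  69  60  59  60  47  38  40
404
```

Emit:
jog_arm(slide=[[0.8,0.1,3],[0,0,4],[0,0,3],[0,0,2],[0,0,1.5],[0,0,0.5],[0,0,0]], delta_rot=[[0,0,-0.057],[0,0,0],[0,0,0],[0,0,0],[0,0,0],[0,0,0],[0,0,0]])

```text
time_s: 26.0
tool_pos: [0.4894, -0.317, 0.1556]
ee_rot: [-0.0, 0.987, 0.159, -0.0]
force: [0.1, 0.1, -1.6]
grip_width: 0.0215
grasp_force: 35.0
```

Emit:
jog_arm(slide=[[-0.5,-0.1,0],[-0.5,-0.1,0],[0,0,0]], delta_rot=[[0,0,0],[0,0,0],[0,0,0]])

```text
time_s: 26.25
tool_pos: [0.4886, -0.3173, 0.1561]
ee_rot: [0.0, 0.987, 0.159, 0.0]
force: [1.1, 0.6, -2.2]
grip_width: 0.0217
grasp_force: 35.0
```

Emit:
jog_arm(slide=[[-0.5,-0.1,0],[-0.5,-0.1,0],[0,0,0]], delta_rot=[[0,0,0],[0,0,0],[0,0,0]])

```text
time_s: 26.5
tool_pos: [0.4875, -0.3174, 0.156]
ee_rot: [0.0, 0.987, 0.159, 0.0]
force: [0.3, 1.4, -2.1]
grip_width: 0.0209
grasp_force: 35.0
```

Emit:
jog_arm(slide=[[-0.5,-0.1,0],[-0.5,-0.1,0],[0,0,0]], delta_rot=[[0,0,0],[0,0,0],[0,0,0]])

```text
time_s: 26.75
tool_pos: [0.4865, -0.3175, 0.1559]
ee_rot: [-0.0, 0.987, 0.159, -0.0]
force: [0.0, -0.1, -2.0]
grip_width: 0.0212
grasp_force: 35.0
```

```bash
python3 w.py
```

```text
t 26.75 pos [ 0.4865 -0.3175  0.1559] q [-0.5808  0.463   1.8434 -0.      0.8352  0.6702] F [ 0.049  -0.0557 -2.0327] T [-0.0522 -0.0112 -0.0205] w 0.021150798814898245 gf 34.99302622047253
x [ 0.9493  0.3144 -0.0001] y [ 0.3144 -0.9493 -0.0001] z [-0.0001  0.     -1.    ] yang -1.251019819080472
to go mm(tool) [2.8785 0.8457 9.8949]
```

Emit:
jog_arm(slide=[[0,0,1],[0,0,0.7],[0,0,0]], delta_rot=[[0,0,0],[0,0,0],[0,0,0]])

```text
time_s: 27.0
tool_pos: [0.4865, -0.3175, 0.154]
ee_rot: [-0.0, 0.987, 0.159, -0.0]
force: [-0.2, 0.6, -1.0]
grip_width: 0.0214
grasp_force: 35.0
```

```bash
python3 w.py
```

```text
t 27.0 pos [ 0.4865 -0.3175  0.154 ] q [-0.5807  0.4658  1.8443  0.      0.8317  0.6703] F [-0.2489  0.6479 -0.986 ] T [ 0.0063  0.0155 -0.0194] w 0.021408396645727218 gf 34.99301592819393
x [ 0.9493  0.3144 -0.0001] y [ 0.3144 -0.9493 -0.0002] z [-0.0002  0.0001 -1.    ] yang -1.2510125014773872
to go mm(tool) [2.8374 0.8735 8.0137]
```

Passing or just touching. Continuing down in small steps.

Emit:
jog_arm(slide=[[0,0,1],[0,0,1],[0,0,0]], delta_rot=[[0,0,0],[0,0,0],[0,0,0]])

```text
time_s: 27.25
tool_pos: [0.4865, -0.3174, 0.152]
ee_rot: [-0.0, 0.987, 0.159, -0.0]
force: [0.7, 0.4, -2.1]
grip_width: 0.0211
grasp_force: 35.0
```

```bash
python3 w.py
```

```text
t 27.25 pos [ 0.4865 -0.3174  0.152 ] q [-0.5807  0.4688  1.8453  0.      0.8279  0.6703] F [ 0.6559  0.4274 -2.1428] T [-0.0357  0.0013  0.0005] w 0.02112416353931766 gf 34.99296203604899
x [ 0.9493  0.3144 -0.0002] y [ 0.3144 -0.9493 -0.0003] z [-0.0003  0.0002 -1.    ] yang -1.2509983789974493
to go mm(tool) [2.8531 0.9172 5.9511]
```

Emit:
jog_arm(slide=[[0,0,2],[0,0,2],[0,0,2],[0,0,1.5],[0,0,0]], delta_rot=[[0,0,0],[0,0,0],[0,0,0],[0,0,0],[0,0,0]])

```text
time_s: 27.67
tool_pos: [0.4864, -0.3174, 0.1443]
ee_rot: [-0.0, 0.987, 0.159, -0.0]
force: [-0.5, 0.0, -1.3]
grip_width: 0.0215
grasp_force: 35.0
```

```bash
python3 w.py
```

```text
t 27.6667 pos [ 0.4864 -0.3174  0.1443] q [-0.5807  0.4799  1.8491  0.      0.8133  0.6703] F [-0.4865  0.0209 -1.3161] T [0.0302 0.0128 0.0339] w 0.021468899448583954 gf 34.9930332263466
x [ 0.9493  0.3143 -0.0004] y [ 0.3143 -0.9493 -0.0005] z [-0.0006  0.0004 -1.    ] yang -1.251079839518397
to go mm(tool) [ 2.9439  0.9807 -1.7424]
```

Emit:
jog_arm(slide=[[0,0,1],[0,0,1],[0,0,0.7],[0,0,0]], delta_rot=[[0,0,0],[0,0,0],[0,0,0],[0,0,0]])

```text
time_s: 28.0
tool_pos: [0.4869, -0.3175, 0.1431]
ee_rot: [0.0, 0.987, 0.159, 0.0]
force: [-2.0, 3.3, 10.1]
grip_width: 0.0214
grasp_force: 35.0
```

```bash
python3 w.py
```

```text
t 28.0 pos [ 0.4869 -0.3175  0.1431] q [-0.5805  0.4819  1.8493  0.0002  0.81    0.6703] F [-1.9648  3.3283 10.0839] T [0.4248 0.4989 0.0057] w 0.02136554250272319 gf 35.000656018964946
x [0.9493 0.3143 0.0004] y [ 0.3143 -0.9493  0.0002] z [ 0.0005 -0.0001 -1.    ] yang -1.2510314933035784
to go mm(tool) [ 2.5465  0.7424 -2.9371]
contact rel TCP x -0.020 y -0.001
```

The gauge is on the floor: depth matches, 13 mm below the wall-top contact. Release and withdraw.

Emit:
jog_arm(slide=[[0,0,-1],[0,0,0],[0,0,0],[0,0,0],[0,0,0]], delta_rot=[[0,0,0],[0,0,0],[0,0,0],[0,0,0],[0,0,0]], grip=0.45)

```text
time_s: 28.42
tool_pos: [0.4866, -0.3175, 0.1429]
ee_rot: [-0.0, 0.987, 0.159, -0.0]
force: [-0.0, 0.5, 0.8]
grip_width: 0.0498
grasp_force: 0.0
```

Emit:
jog_arm(slide=[[0,0,-5],[0,0,-10],[0,0,-20],[0,0,-30],[0,0,-35],[0,0,-35],[0,0,-25],[0,0,-10],[0,0,0]], delta_rot=[[0,0,0],[0,0,0],[0,0,0],[0,0,0],[0,0,0],[0,0,0],[0,0,0],[0,0,0],[0,0,0]])

```text
time_s: 29.17
tool_pos: [0.4875, -0.3181, 0.3163]
ee_rot: [0.002, 0.987, 0.159, 0.002]
force: [-0.1, -1.4, -0.0]
grip_width: 0.0506
grasp_force: 0.0
```

Run:
```python
from h import *
s=bot.read_camera("scene");st()
x0,y0,x1,y1=412,212,434,232
g=s["pixels"][y0:y1,x0:x1].astype(float);w=np.clip(g[...,2]-g[...,0]-35,0,None);w[g[...,2]>215]=0
print(w.sum())
M=cv2.moments(w);u=(M["m10"]/M["m00"]+x0,M["m01"]/M["m00"]+y0);print("knob top",u,onz(s,*u,.136),"start was 422.29,221.74")
im=cv2.cvtColor(s["pixels"],cv2.COLOR_BGR2GRAY)
for v in range(216,264): print(v," ".join("%3d"%k for k in im[v,403:436]))
```

```text
t 29.2167 pos [ 0.4868 -0.3176  0.314 ] q [-0.5807  0.2737  1.7187 -0.      1.1469  0.6703] F [-0.5978 -0.7157 -0.7894] T [ 0.0291 -0.0123 -0.052 ] w 0.05044035268651092 gf 0.0
x [0.9493 0.3143 0.0014] y [ 0.3143 -0.9493  0.0017] z [ 0.0018 -0.0012 -1.    ] yang -1.2510336195451095
81.0
knob top (422.08641975308643, 221.7037037037037) [ 0.4886 -0.3165  0.136 ] start was 422.29,221.74
216 228 229 229 229 228 228 228 228 228 228 228 227 228 228 228 228 229 229 229 227 227 221 211 209 211 218 223 222 224 226 226 226 226
217 229 228 228 228 228 228 228 227 227 228 227 228 228 228 228 228 229 228 228 227 228 212 183 177 183 197 215 223 225 226 226 226 226
218 228 227 227 228 228 227 228 228 228 228 228 228 228 227 228 227 228 227 227 228 228 202 150 145 157 159 198 225 226 226 226 226 228
219 228 228 228 227 227 227 227 227 228 228 228 228 228 227 228 227 226 226 227 228 228 186  99  91 106 136 198 226 226 226 226 227 228
220 228 227 227 227 226 226 227 227 227 228 228 227 227 227 228 227 216 196 188 187 196 175 112  80  80 149 213 226 226 226 227 227 227
221 228 227 227 226 226 227 228 2
[... 5114 characters left out ...]
  37  40 143 206 220
259  86  60  39  39  40  40  39  39  40  39  39  39  38  39  38  38  38  38  37  37  36  37  35  36  36  36  37  36  38  59 140 182 186
260  83  76  42  38  38  38  38  39  39  39  38  38  38  38  38  38  37  37  38  37  36  37  35  36  35  35  35  34  35  72 109 122 122
261  86 101  89  63  46  42  37  37  38  39  38  38  38  38  38  38  39  38  37  37  38  37  37  36  36  36  35  35  39  83 116 123 124
262  77 110 123 107  96  85  61  45  40  36  37  38  37  38  37  37  38  37  38  36  37  37  37  37  37  36  35  35  59 138 179 155 124
263  81 114 130 128 126 119 105  97  86  74  61  41  36  36  38  37  38  38  37  37  36  37  36  40  61  65  44  36  73 175 221 205 157
```

The knob top is back at its starting pixel, (422.1,221.7) against (422.3,221.7), so the gauge stands upright in its pocket and the gripper is clear. Handing in.

```bash
python3 -c "
from workcell import bot
print(bot.job_done())"
```

```text
the job is handed in; nothing more can be done
None
```

I measured the blue housing's seat, turned the lock knob to its stop, stood the gauge back upright in its pocket, and handed the job in at about 29 s; no verdict came back. On the first try at the pocket the gauge caught a wall with about 51 N at the wrist, and the 62 mm size was only checked roughly in the camera image.

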